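# Chock a row of cork rod grips on the curing board

### The job

Lift the metal jig plate straight up off the board's two dowels, keeping it level, and set it flat and lengthwise on the rubber mat. Then lay both cork grips from the rack on the board beside the one already there, between the dowels, and chock the row with the wooden chock: midway along the open side, its long side along the grips, so that all three are closed up against the stop rail with no gaps. Do not knock over the drinking glass.

Things in the scene. Friction and masses are not known exactly. Their poses are not given: they have to be found in the camera images.
- board: fixed plywood board, 200 (x) by 260 (y) by 15 mm thick; origin at the centre of its underside. Stop rail along its +y edge, 30 mm above the board's top, inner face at board y +118 mm. Two 12 mm dowels stand 32 mm above its top at board (+-80, +25) mm. Grips lie along board x; the row's open side is -y. A closed row has grip centres at board y 98, 58, 18 mm and the chock's at -27 mm
- plate_grip (a point): aluminium jig plate, about 0.4 kg, 190 (x) by 90 (y) by 8 mm thick, with two 13.5 mm holes at x +-80 mm, starting on the board over its dowels. In its middle an upright black bar handle, 80 mm long (x), 18 mm thick (y), rises 36 mm above the plate's top. Point: centre of the handle, 18 mm above the plate's top, 26 mm above its underside; z up
- grip_a_mid (a point): cork rod grip, a cylinder 40 mm in diameter and 120 mm long with darker end rings, lying on its side, about 60 g; rolls freely. Point at its centre, 20 mm above what it rests on; its x axis runs along the cylinder, y and z turn as it rolls. At the start it lies on the board, by the stop rail
- grip_b_mid (a point): cork rod grip, a cylinder 40 mm in diameter and 120 mm long with darker end rings, lying on its side, about 60 g; rolls freely. Point at its centre, 20 mm above what it rests on; its x axis runs along the cylinder, y and z turn as it rolls. At the start it lies in the rack, 90 mm from the other one there
- grip_c_mid (a point): cork rod grip, a cylinder 40 mm in diameter and 120 mm long with darker end rings, lying on its side, about 60 g; rolls freely. Point at its centre, 20 mm above what it rests on; its x axis runs along the cylinder, y and z turn as it rolls. At the start it lies in the rack, 90 mm from the other one there
- rack: low wooden rack, fixed, 150 (x) by 170 (y) by 8 mm thick, origin at the centre of its underside; two grips lie on its top along its x, at y +-45 mm, each between cleats 7 mm high near its ends (33 to 57 mm from the middle): the middle is free for fingers on both sides
- chock_mid (a point): wooden chock, about 0.12 kg: block 60 mm long (x), 50 mm wide (y), 26 mm high, with a 22 mm wide (y) ridge of the same length on top, 40 mm high in all. Point at its centre, 20 mm above its underside; z up. Either long side may face the row. It can be gripped by its two ends, 60 mm apart
- mat: black rubber mat, fixed, 240 mm (x) by 150 mm (y), 3 mm thick, flat on the bench; origin at the centre of its underside
- glass: drinking glass standing on the bench, 72 mm in diameter at the rim, 90 mm high; origin at the centre of its underside. To be left standing
Things that resemble listed ones, but are neither listed nor needed, are in the scene too. What is shaped like the part that bears grip_b_mid but purple is not meant.

How it is judged:
By the outcome, as a careful person would: the job done as asked, in the order asked, and still so for the second after the job is handed in, with the robot touching nothing.
It also fails if it takes over 72 s, if anything falls off the work surface, if the arm or the gripper's body presses on something with over 40 N, if the wrist force passes 120 N, or if a joint passes its speed limit or range.

### The arm

A 6-joint arm with a two-finger parallel gripper is mounted at the origin on the work surface. World frame = base frame: x ahead of the robot, y to its left, z up, the work surface at z = 0. Lengths are in m, angles in rad, forces in N, time in s.
With the tool pointing down it reaches from about 0.35 to 0.975 m from the base axis. Payload 7.1 kg.
Tool frame: the origin (TCP) lies at the very end of the fingers, on their centre line; the grasp point (between the pads) lies 19 mm behind it; z points along the fingers, y is the line along which they close (so a half turn about z gives the same grasp; the last joint's range is limited). The gripper opens to 88 mm and grips with 3 to 60 N. Pads are 20 mm wide; open, the fingers measure 115 mm over their backs; the gripper's body (75 mm by 178 mm) begins 61 mm behind the grasp point.
Start: joints at [1.166, 0.423, 1.63, -0, 1.089, -0.019], TCP at [0.235, 0.579, 0.223] pointing down, gripper open.
Joint ranges: [-3, 3], [-0.9, 2.11], [0.09, 2.58], [-1.31, 4.45], [0.11, 2.69], [-2.54, 2.54]. Speed limits (rad/s): [2.39, 2.39, 3.01, 3.14, 3.14, 3.14].

### API

Orientations are given as a unit quaternion [x, y, z, w].
In Python, from plant import robot, imaging gives the robot as it stands.
- The arm moves only by the shell command python3 -m jog 'ROWS' [FORCE]. ROWS is JSON, a list of rows, each an object with "travel": the shift along the tool's x, y, z in m, a list of three; "twist": the turn, a rotation vector about the tool's x, y, z in rad, a list of three; "hand": the closure in counts, from 0 (fully open) to 255 (shut). In form: [{"travel": [tx, ty, tz], "twist": [ax, ay, az], "hand": hand}, ...]. A call has 1 to 8 rows; each row shifts and turns the commanded pose from where the row before left it, along the tool's axes as they then stand; what a row does not reach is not made up. A row lasts 1/12 s, in which the tool goes at most 41.7 mm and 7.16 degrees, less where a joint would pass 70% of its speed; a pose out of reach is approached as far as the arm can. A call is refused whole if a number of a shift passes 0.0417 or a number of a turn 0.125, either way. A call with a gripper value outside its range is refused whole. The fingers move at their own pace and stop on an object; FORCE is the grip in N (left out, the last holds). Time passes only in rows, so rows that do not move let the fingers close. It gives the time, the measured TCP pose, the force, the opening and the grip force at its end, in the units of the state.
- robot.sense(): the state, without advancing time (a new reading comes with each control period).
- imaging.capture(name): name is "side" or "top" or "wrist"; returns a dict with "color" (400x640x3 uint8, blue, green, red), "fov_y" (degrees; the focal length in pixels is half the picture's height over the tangent of half this angle, whatever the lens; pixels are square), "cx", "cy" (the principal point, pixels), "world_to_cam" (4x4, takes a point from world to camera coordinates); the wrist camera has in their place "tool_from_camera" (4x4, takes a point from camera to tool coordinates, whose origin is the TCP and whose axes are the flange's). Camera axes: x right, y down, z forward; pixel columns grow to the right and rows downward; lengths in m; the calibration is good to about 2 mm. A picture is of the moment at which its call begins: read the wrist's pose just before it. There is no depth.
- robot.finish_job(): hands the job in; it is judged then, once.
Trained networks look in a picture, given as the dict that the camera call returned (one of the last four; its "shot" number tells which), for a name from the list of things; names that differ only in an ending like _2 or _b are one class to them, and where a whole thing is asked for, a point or a joint stands for the part that bears it (a point fixed in the world has none). Each returns a list of dicts, best first, with "conf" (0 to 1); they miss things now and then, are a little off and sometimes report something else, mostly with a low value. They report only what shows in the picture. A call takes as long as a camera call. They do not tell look-alikes from the thing itself.
- imaging.spot_in(picture, name): "rect" ([left, top, width, height] in pixels, round what is visible of it).
- imaging.mark_of(picture, name): "pixel" ([column, row] in pixels: a listed point, or the origin of a listed thing).
The state is a dict: "clock": time; "joint_pos": joint angles; "qvel": joint speeds; "tau": joint torques, N m; "tool_pos": TCP position; "eef_rot": TCP orientation; "wrist_force": force on the tool from outside, world axes, zero at the start; "ft_torque": the same for the moment, N m; "finger_gap": opening from 0.0 (shut) to 1.0 (fully open); "grasp_force": force on a finger pad.
Only numpy, scipy, OpenCV 4.12 (cv2) and the standard library are available. Lean on these libraries where they do the work, as an engineer would, in place of code of your own. Each camera call takes 0.05 s, during which the arm holds its last target. There are 200 camera calls.

## Working session

There is one attempt and no reset: what is moved stays moved. The work goes in short steps, Python scripts to look and compute and a shell command to move; the robot and the scene stay as the last step left them, time stands still between calls to the robot, and variables do not carry over. Pictures are saved under pics/ and viewed, at most 10 in all, crops included, and the job is handed in when it is done.

```bash
ls; mkdir -p pics
cat > h.py <<'E'
from plant import robot, imaging
import numpy as np, cv2
from scipy.spatial.transform import Rotation as R
def f(p): return p["color"].shape[0]/2/np.tan(np.radians(p["fov_y"])/2)
def ray(p,px,st=None):
    d=np.array([(px[0]-p["cx"])/f(p),(px[1]-p["cy"])/f(p),1.])
    if "world_to_cam" in p: M=np.linalg.inv(np.array(p["world_to_cam"]))
    else:
        T=np.eye(4);T[:3,:3]=R.from_quat(st["eef_rot"]).as_matrix();T[:3,3]=st["tool_pos"]
        M=T@np.array(p["tool_from_camera"])
    return M[:3,3],M[:3,:3]@d
def at(p,px,z,st=None):
    o,d=ray(p,px,st); return o+d*(z-o[2])/d[2]
E
python3 - <<'E'
from h import *
ps={}
for n in("top","side"):
    p=imaging.capture(n);ps[n]=p
    cv2.imwrite(f"pics/{n}0.png",p["color"])
    print(n,f(p),np.linalg.inv(np.array(p["world_to_cam"]))[:3].round(3).tolist())
    for nm,z in(("board",0),("plate_grip",.041),("grip_a_mid",.035),("rack",0),("chock_mid",.02),("mat",0),("glass",0)):
        for q in imaging.mark_of(p,nm)[:5]:
            print(nm,round(q["conf"],2),np.round(q["pixel"],1),at(p,q["pixel"],z)[:2].round(4))
s=robot.sense();print(s)
E
```

```text
pics
top 362.12060513084657 [[-0.017, -0.984, 0.177, 0.295], [-1.0, 0.019, 0.009, 0.002], [-0.012, -0.176, -0.984, 1.017]]
board 0.88 [317.5 182.1] [0.5417 0.0157]
plate_grip 0.79 [304.9 177.6] [0.5453 0.0499]
grip_a_mid 0.81 [282.2 180.5] [0.5397 0.1137]
rack 0.93 [208.8 213.2] [0.4568 0.327 ]
chock_mid 0.93 [416.1 146.3] [ 0.6368 -0.2691]
mat 0.94 [440.  207.4] [ 0.4612 -0.3305]
glass 0.64 [230.  150.1] [0.6434 0.2714]
side 516.4205961228936 [[0.799, -0.471, 0.374, -0.172], [-0.601, -0.632, 0.489, -0.821], [0.007, -0.615, -0.788, 1.359]]
board 0.95 [324.5 190.1] [0.5462 0.0308]
plate_grip 0.7 [320.8 178.3] [0.5461 0.0529]
plate_grip 0.52 [303.4 139. ] [0.6094 0.2364]
grip_a_mid 0.63 [306.7 168.3] [0.5382 0.1214]
rack 0.8 [252.  149.8] [0.4516 0.3361]
chock_mid 0.81 [403.8 235. ] [ 0.6233 -0.2737]
chock_mid 0.74 [375.6 283.1] [ 0.439  -0.3489]
mat 0.96 [377.9 281.5] [ 0.4572 -0.3419]
mat 0.69 [248.2 139.2] [0.4697 0.3896]
glass 0.89 [304.9 138.1] [0.6409 0.2697]
glass 0.22 [406.  234.9] [ 0.6411 -0.2694]
{'clock': 0.8, 'joint_pos': array([ 1.16598973e+00,  4.23060171e-01,  1.62988661e+00, -7.87762459e-05,
        1.08857941e+00, -1.90015643e-02]), 'qvel': array([-9.39537058e-05,  7.64726744e-04, -2.59620402e-05, -5.15534467e-04,
       -4.41960410e-04,  2.14796787e-04]), 'tau': array([-9.15521423e-05, -5.44512606e+01, -2.74031746e+01,  6.44455967e-02,
        1.66172802e-02, -8.52364110e-05]), 'tool_pos': array([0.23518836, 0.57906235, 0.22270522]), 'eef_rot': array([1.91690454e-01, 9.81455433e-01, 2.51530077e-05, 4.11069603e-05]), 'wrist_force': array([-0.53782079, -0.68849414,  0.40053145]), 'ft_torque': array([ 0.06436044, -0.05456096,  0.02017465]), 'grasp_force': 0.0, 'finger_gap': 1.0014577922131294}
```

View pics/top0.png

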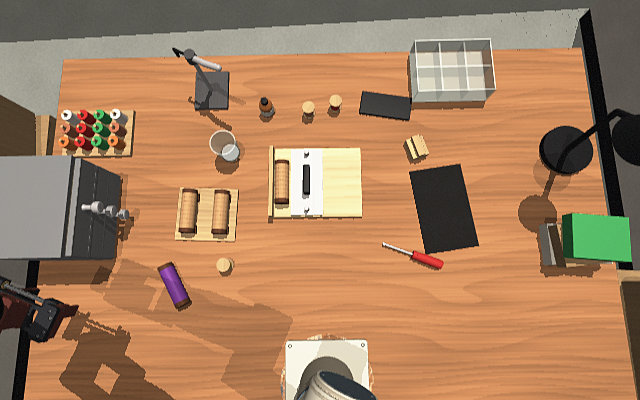

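View pics/side0.png

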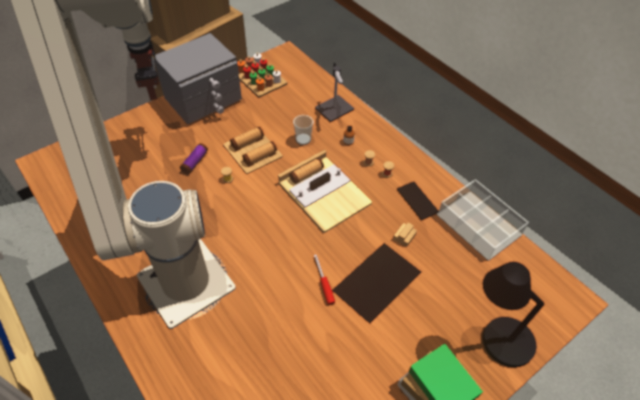

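Both views agree: in the top picture the board is at about (317,182) with its rail to the left. The handle is at (306,180), grip a at (282,181), the rack with grips b and c at (208,214), the chock at (416,147), the mat at (444,208) and the glass at (225,145). The purple rod at (174,285) is the decoy. I'll move over the plate and look with the wrist camera.

```bash
cat >> h.py <<'E'
def yaw(s=None):
    s=s or robot.sense(); y=R.from_quat(s["eef_rot"]).as_matrix()[:,1]; return np.degrees(np.arctan2(y[1],y[0]))
def plan(xyz,yd,n):
    "per-row travel (mm) & twist to reach xyz with tool-y heading yd deg, tool down"
    s=robot.sense(); M=R.from_quat(s["eef_rot"]); d=(np.array(xyz)-s["tool_pos"])
    t=-np.radians(yd-yaw(s))
    print("total tool mm",(M.inv().apply(d)*1e3).round(1),"twist",round(t,4))
    for i in range(n):
        Mi=M*R.from_rotvec([0,0,t*i/n]); print((Mi.inv().apply(d/n)).round(4).tolist(),round(t/n,4))
    tilt=M.as_matrix()[:,2]; print("tool z",tilt.round(4))
E
python3 -m jog '[{"travel":[-0.0324,-0.025,-0.003],"twist":[0,0,0],"hand":0},{"travel":[-0.0324,-0.025,-0.003],"twist":[0,0,0],"hand":0},{"travel":[-0.0324,-0.025,-0.003],"twist":[0,0,0],"hand":0},{"travel":[-0.0324,-0.025,-0.003],"twist":[0,0,0],"hand":0},{"travel":[-0.0324,-0.025,-0.003],"twist":[0,0,0],"hand":0},{"travel":[-0.0324,-0.025,-0.003],"twist":[0,0,0],"hand":0},{"travel":[-0.0324,-0.025,-0.003],"twist":[0,0,0],"hand":0},{"travel":[-0.0324,-0.025,-0.003],"twist":[0,0,0],"hand":0}]'
python3 -c "
from h import *
plan([.53,.05,.27],90,8)"
```

```text
clock: 1.47
tool_pos: [0.4007, 0.2945, 0.2471]
eef_rot: [0.192, 0.981, 0.0, 0.0]
wrist_force: [0.6, 0.8, -0.8]
finger_gap: 0.998
grasp_force: 0.0
total tool mm [-211.8 -177.9  -22.9] twist -0.3855
[-0.0265, -0.0222, -0.0029] -0.0482
[-0.0254, -0.0235, -0.0029] -0.0482
[-0.0242, -0.0247, -0.0029] -0.0482
[-0.023, -0.0258, -0.0029] -0.0482
[-0.0217, -0.0269, -0.0029] -0.0482
[-0.0204, -0.0279, -0.0029] -0.0482
[-0.019, -0.0289, -0.0029] -0.0482
[-0.0176, -0.0297, -0.0029] -0.0482
tool z [ 5.e-04  3.e-04 -1.e+00]
```

```bash
python3 - <<'E'
from h import *
s=robot.sense();p=imaging.capture("wrist");cv2.imwrite("pics/w0.png",p["color"])
print(f(p),np.round(p["tool_from_camera"],3).tolist())
for nm,z in(("rack",0),("grip_b_mid",.028),("glass",0)):
    for q in imaging.mark_of(p,nm)[:4]: print(nm,round(q["conf"],2),np.round(q["pixel"],1),at(p,q["pixel"],z,s)[:2].round(4))
E
python3 -m jog '[{"travel":[-0.0265,-0.0222,-0.003],"twist":[0,0,-0.048],"hand":0},{"travel":[-0.0254,-0.0235,-0.003],"twist":[0,0,-0.048],"hand":0},{"travel":[-0.0242,-0.0247,-0.003],"twist":[0,0,-0.048],"hand":0},{"travel":[-0.023,-0.0258,-0.003],"twist":[0,0,-0.048],"hand":0},{"travel":[-0.0217,-0.0269,-0.003],"twist":[0,0,-0.048],"hand":0},{"travel":[-0.0204,-0.0279,-0.003],"twist":[0,0,-0.048],"hand":0},{"travel":[-0.019,-0.0289,-0.003],"twist":[0,0,-0.048],"hand":0},{"travel":[-0.0176,-0.0297,-0.003],"twist":[0,0,-0.048],"hand":0}]'
python3 - <<'E'
from h import *
s=robot.sense();print(s["tool_pos"],yaw(s));p=imaging.capture("wrist");cv2.imwrite("pics/w1.png",p["color"])
for nm,z in(("board",0),("plate_grip",.041),("grip_a_mid",.035)):
    for q in imaging.mark_of(p,nm)[:4]: print(nm,round(q["conf"],2),np.round(q["pixel"],1),at(p,q["pixel"],z,s)[:2].round(4))
a=cv2.imread("pics/w0.png");cv2.imwrite("pics/w01.png",cv2.resize(np.vstack([a,p["color"]]),(480,600),interpolation=cv2.INTER_AREA))
E
```

```text
304.12859758768093 [[0.001, -0.97, -0.244, 0.066], [1.0, 0.0, 0.001, 0.001], [-0.001, -0.244, 0.97, -0.163], [0.0, 0.0, 0.0, 1.0]]
rack 0.86 [353.1 202.7] [0.4542 0.3251]
grip_b_mid 0.92 [365.2  29.8] [0.262  0.4084]
grip_b_mid 0.74 [396.2 201.3] [0.4657 0.3772]
glass 0.92 [356.7 320.8] [0.6325 0.2644]
clock: 2.33
tool_pos: [0.5297, 0.052, 0.2707]
eef_rot: [-0.002, 1.0, 0.0, -0.0]
wrist_force: [0.5, 0.7, -0.2]
finger_gap: 1.005
grasp_force: 0.0
[0.52968857 0.05203249 0.27072967] 90.17434278598022
plate_grip 0.95 [316.5 186. ] [0.5412 0.0497]
grip_a_mid 0.65 [363.3 181.9] [0.5366 0.1119]
```

View pics/w01.png

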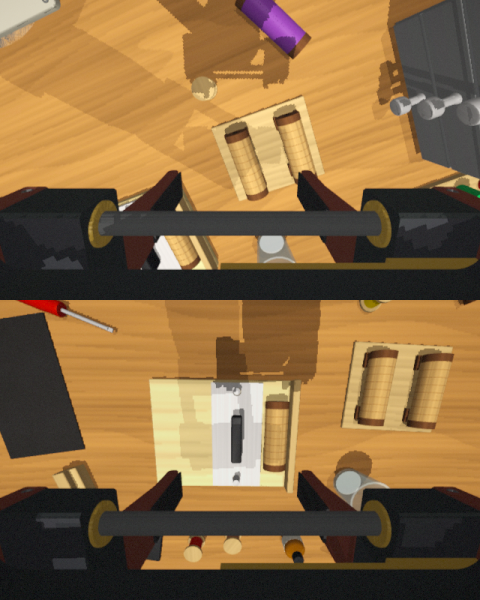

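In the lower wrist picture (full-res pixels = shown × 4/3) the board lies almost square to the tool, with the handle at (316,186) and grip a at (363,182). The rack is at (525,115), the mat at the left edge and the chock at (100,240). I'll measure yaws by segmentation.

Run:
```python
from h import *
s=robot.sense();p=imaging.capture("wrist");c=p["color"]
hsv=cv2.cvtColor(c,cv2.COLOR_BGR2HSV)
def blob(mask,roi,z,nm):
    x0,y0,x1,y1=roi;m=np.zeros(mask.shape,np.uint8);m[y0:y1,x0:x1]=mask[y0:y1,x0:x1]
    n,l,st,_=cv2.connectedComponentsWithStats(m.astype(np.uint8))
    k=1+np.argmax(st[1:,4]);ct=max(cv2.findContours((l==k).astype(np.uint8),0,1)[0],key=cv2.contourArea)[:,0]
    w=np.array([at(p,q,z,s)[:2] for q in ct])*1e3
    (cx,cy),(a,b),an=cv2.minAreaRect(w.astype(np.float32)); print(nm,st[k].tolist(),round(cx,1),round(cy,1),round(a,1),round(b,1),round(an,1))
V=hsv[...,2];S=hsv[...,1]
blob(V<70,(290,120,340,240),.059,"handle")
blob((S<50)&(V>120),(270,95,400,260),.023,"plate")
blob(V<60,(0,0,140,260),.003,"mat")
wood=(hsv[...,0]>18)&(S<140)&(V>150)
blob(wood,(180,90,410,262),.015,"boardwood")
a=cv2.resize(c[90:260,180:410],None,fx=3.4,fy=3.4,interpolation=cv2.INTER_CUBIC)
cv2.imwrite("pics/z1.png",a)
b=cv2.resize(c[40:190,440:620],None,fx=4,fy=4,interpolation=cv2.INTER_CUBIC)
cv2.imwrite("pics/z2.png",b)
for nm,z in(("grip_b_mid",.028),("rack",0),("glass",0),("chock_mid",.02),("mat",0)):
    for q in imaging.mark_of(p,nm)[:4]: print(nm,round(q["conf"],2),np.round(q["pixel"],1),at(p,q["pixel"],z,s)[:2].round(4))
```

```text
handle [308, 154, 14, 64, 750] 537.2 48.0 16.6 80.3 89.4
plate [281, 110, 69, 139, 7851] 539.7 47.7 90.9 191.2 89.5
mat [0, 19, 113, 194, 15711] 459.1 -336.7 238.0 150.1 7.8
boardwood [198, 106, 188, 143, 15490] 538.8 17.1 249.1 199.9 89.5
grip_b_mid 0.79 [573.7 121.7] [0.4592 0.3823]
grip_b_mid 0.43 [519.2 120.2] [0.4572 0.3116]
rack 0.67 [518.5 118.8] [0.4548 0.3282]
glass 0.85 [460.2 242.8] [0.6367 0.2681]
mat 0.7 [ 31.9 125.8] [ 0.4629 -0.343 ]
```

View pics/z1.png

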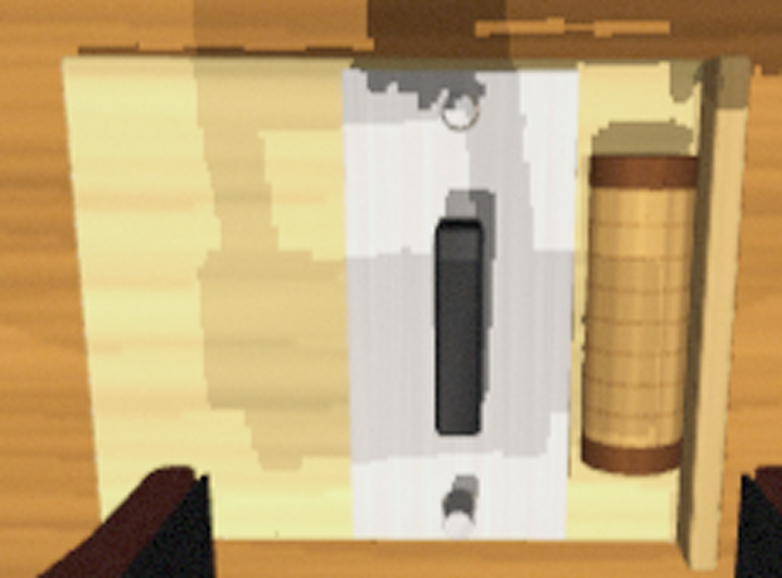

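View pics/z2.png

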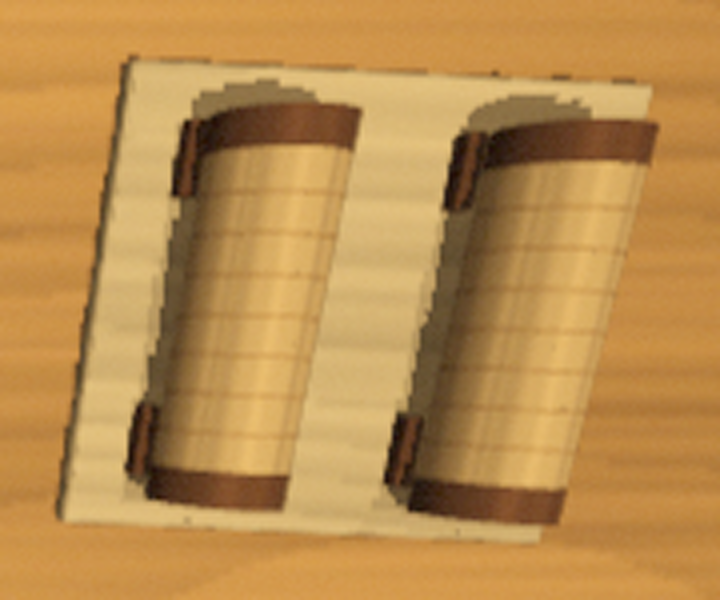

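```bash
python3 -m jog '[{"travel":[-0.002,-0.001,0.04],"twist":[0,0,0],"hand":125},{"travel":[-0.002,-0.001,0.04],"twist":[0,0,0],"hand":125},{"travel":[-0.002,-0.001,0.04],"twist":[0,0,0],"hand":125},{"travel":[-0.0025,-0.001,0.04],"twist":[0,0,0.012],"hand":125},{"travel":[0,0,0.02],"twist":[0,0,0],"hand":125},{"travel":[0,0,0],"twist":[0,0,0],"hand":125}]' 20
python3 - <<'E'
from h import *
s=robot.sense();print(s["tool_pos"],yaw(s));p=imaging.capture("wrist");c=p["color"]
hsv=cv2.cvtColor(c,cv2.COLOR_BGR2HSV)
cv2.imwrite("pics/w3.png",c)
for q in imaging.mark_of(p,"plate_grip")[:2]: print(q["conf"],np.round(q["pixel"]),at(p,q["pixel"],.041,s)[:2].round(4))
m=((hsv[...,1]<50)&(hsv[...,2]>120)).astype(np.uint8)
n,l,st,_=cv2.connectedComponentsWithStats(m);print(st[1:][st[1:,4]>1000].tolist())
E
python3 -c "
from h import *
plan([.538,.048,.028],89.5,3)"
```

```text
clock: 3.33
tool_pos: [0.5341, 0.048, 0.0863]
eef_rot: [0.007, 1.0, -0.0, -0.004]
wrist_force: [-1.2, 0.2, 0.0]
finger_gap: 0.58
grasp_force: 0.0
[0.53413216 0.04799364 0.08634061] 89.24764019113007
0.61 [318. 232.] [0.5434 0.0483]
[[335, 91, 46, 96, 1974], [258, 177, 47, 105, 3504], [331, 184, 46, 98, 3438], [265, 314, 107, 23, 1456]]
total tool mm [-0.7 -0.1 62.6] twist -0.0045
[-0.0002, -0.0, 0.0209] -0.0015
[-0.0002, -0.0, 0.0209] -0.0015
[-0.0002, -0.0, 0.0209] -0.0015
tool z [-0.0013 -0.     -1.    ]
```

View pics/w3.png

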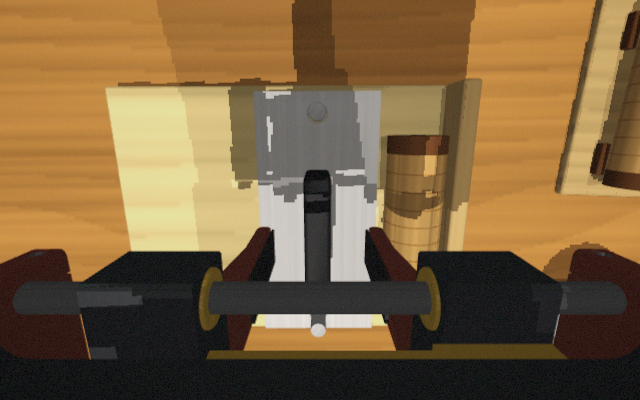

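The handle at column 317 stands midway between the fingers (260 and 375), and the dowels are at (317,110) and (318,331). The fingers clear grip a, so I'll descend and grip.

```bash
python3 -m jog '[{"travel":[-0.0005,0,0.02],"twist":[0,0,-0.004],"hand":125},{"travel":[0,0,0.02],"twist":[0,0,0],"hand":125},{"travel":[0,0,0.012],"twist":[0,0,0],"hand":125},{"travel":[0,0,0],"twist":[0,0,0],"hand":125}]' 30
python3 -c "
from h import *
p=imaging.capture('wrist');s=robot.sense();print(s['tool_pos'],s['wrist_force'],s['finger_gap'],yaw(s))
for q in ((317,110),(318,331)): pass
"
```

```text
clock: 3.77
tool_pos: [0.5379, 0.0478, 0.0385]
eef_rot: [0.005, 1.0, -0.0, -0.0]
wrist_force: [-0.4, 0.1, -0.6]
finger_gap: 0.514
grasp_force: 0.0
[0.53837191 0.0478243  0.03928701] [ 0.877877   -1.1005005  -0.10729363] 0.5134288388950726 89.45366379842373
```

```bash
python3 -m jog '[{"travel":[0,0,0.0105],"twist":[0,0,0],"hand":125},{"travel":[0,0,0],"twist":[0,0,0],"hand":180},{"travel":[0,0,0],"twist":[0,0,0],"hand":225},{"travel":[0,0,0],"twist":[0,0,0],"hand":225},{"travel":[0,0,0],"twist":[0,0,0],"hand":225},{"travel":[0,0,0],"twist":[0,0,0],"hand":225},{"travel":[0,0,0],"twist":[0,0,0],"hand":225}]' 35
```

```text
clock: 4.4
tool_pos: [0.5385, 0.0473, 0.0286]
eef_rot: [0.005, 1.0, -0.0, 0.0]
wrist_force: [-0.8, -3.7, 3.7]
finger_gap: 0.199
grasp_force: 35.0
```

```bash
python3 -m jog '[{"travel":[0,0,-0.004],"twist":[0,0,0],"hand":225},{"travel":[0,0,-0.008],"twist":[0,0,0],"hand":225},{"travel":[0,0,-0.01],"twist":[0,0,0],"hand":225},{"travel":[0,0,-0.01],"twist":[0,0,0],"hand":225},{"travel":[0,0,-0.01],"twist":[0,0,0],"hand":225},{"travel":[0,0,-0.02],"twist":[0,0,0],"hand":225},{"travel":[0,0,-0.03],"twist":[0,0,0],"hand":225},{"travel":[0,0,-0.02],"twist":[0,0,0],"hand":225}]' 35
python3 -c "
from h import *
p=imaging.capture('wrist');s=robot.sense();print(s['tool_pos'],s['wrist_force'],s['finger_gap'],yaw(s))
plan([.459,-.337,.14],97.8,12)
"
```

```text
clock: 5.07
tool_pos: [0.5378, 0.048, 0.1422]
eef_rot: [0.005, 1.0, 0.0, -0.0]
wrist_force: [1.0, 0.0, -4.4]
finger_gap: 0.202
grasp_force: 35.0
[0.5401003  0.04821393 0.14556245] [ 0.39306     0.25015692 -0.87865357] 0.19765099710573406 89.4350567338199
total tool mm [  77.3 -386.     4.7] twist -0.146
[0.0064, -0.0322, 0.0004] -0.0122
[0.0068, -0.0321, 0.0004] -0.0122
[0.0072, -0.032, 0.0004] -0.0122
[0.0076, -0.0319, 0.0004] -0.0122
[0.008, -0.0318, 0.0004] -0.0122
[0.0084, -0.0317, 0.0004] -0.0122
[0.0088, -0.0316, 0.0004] -0.0122
[0.0092, -0.0315, 0.0004] -0.0122
[0.0095, -0.0314, 0.0004] -0.0122
[0.0099, -0.0313, 0.0004] -0.0122
[0.0103, -0.0311, 0.0004] -0.0122
[0.0107, -0.031, 0.0004] -0.0122
tool z [ 0.0055  0.001  -1.    ]
```

```bash
python3 -m jog '[{"travel":[0.0066,-0.0322,0],"twist":[0,0,-0.012],"hand":225},{"travel":[0.0066,-0.0322,0],"twist":[0,0,-0.012],"hand":225},{"travel":[0.007,-0.032,0],"twist":[0,0,-0.012],"hand":225},{"travel":[0.0075,-0.032,0],"twist":[0,0,-0.012],"hand":225},{"travel":[0.008,-0.032,0],"twist":[0,0,-0.012],"hand":225},{"travel":[0.0084,-0.0317,0],"twist":[0,0,-0.012],"hand":225},{"travel":[0.0088,-0.0316,0],"twist":[0,0,-0.012],"hand":225},{"travel":[0.0092,-0.0315,0],"twist":[0,0,-0.012],"hand":225}]'
python3 -m jog '[{"travel":[0.0095,-0.0314,0],"twist":[0,0,-0.012],"hand":225},{"travel":[0.01,-0.0313,0],"twist":[0,0,-0.012],"hand":225},{"travel":[0.0103,-0.0311,0],"twist":[0,0,-0.012],"hand":225},{"travel":[0.0105,-0.031,0.005],"twist":[0,0,-0.012],"hand":225},{"travel":[0,0,0.02],"twist":[0,0,0],"hand":225},{"travel":[0,0,0],"twist":[0,0,0],"hand":225}]'
python3 - <<'E'
from h import *
p=imaging.capture("wrist");s=robot.sense();print(s["tool_pos"],s["wrist_force"],s["finger_gap"],yaw(s))
p=imaging.capture("top");st=None
c=p["color"];hsv=cv2.cvtColor(c,cv2.COLOR_BGR2HSV)
cv2.imwrite("pics/t2.png",cv2.resize(c[100:300,220:520],None,fx=2.5,fy=2.5))
plan([.459,-.337,.0175],97.8,4)
E
```

```text
clock: 5.78
tool_pos: [0.483, -0.2103, 0.1397]
eef_rot: [-0.043, 0.999, 0.001, -0.0]
wrist_force: [0.5, 0.5, -5.1]
finger_gap: 0.206
grasp_force: 35.0
clock: 6.28
tool_pos: [0.4548, -0.3378, 0.1122]
eef_rot: [-0.065, 0.998, 0.002, -0.002]
wrist_force: [-1.7, 2.0, -4.3]
finger_gap: 0.202
grasp_force: 35.0
[ 0.45498987 -0.33679584  0.11307185] [-0.57565949  1.03470401 -5.06516658] 0.20427909887510348 97.57917783377134
total tool mm [-3.3 -1.1 96.5] twist -0.0027
[-0.0008, -0.0003, 0.0241] -0.0007
[-0.0008, -0.0003, 0.0241] -0.0007
[-0.0008, -0.0003, 0.0241] -0.0007
[-0.0008, -0.0003, 0.0241] -0.0007
tool z [-0.0029  0.0028 -1.    ]
```

View pics/t2.png

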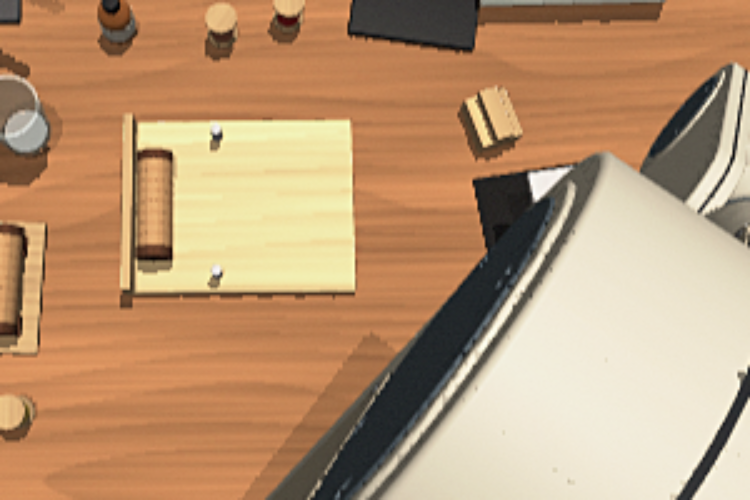

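The plate is in hand, at the white corner (550,185) over the mat. The board is clear with both dowels standing at (216,131) and (216,271), and grip a is still at the rail. Lowering.

```bash
python3 -m jog '[{"travel":[-0.003,-0.001,0.03],"twist":[0,0,0],"hand":225},{"travel":[0,0,0.03],"twist":[0,0,0],"hand":225},{"travel":[0,0,0.02],"twist":[0,0,0],"hand":225},{"travel":[0,0,0.01],"twist":[0,0,0],"hand":225},{"travel":[0,0,0.003],"twist":[0,0,0],"hand":225},{"travel":[0,0,0],"twist":[0,0,0],"hand":225},{"travel":[0,0,0],"twist":[0,0,0],"hand":225}]'
python3 -c "
from h import *
p=imaging.capture('wrist');s=robot.sense();print(s['tool_pos'],s['wrist_force'],yaw(s))"
```

```text
clock: 6.97
tool_pos: [0.4612, -0.3386, 0.0234]
eef_rot: [-0.067, 0.998, -0.001, 0.001]
wrist_force: [-0.2, -1.0, -3.4]
finger_gap: 0.204
grasp_force: 35.0
[ 0.46134995 -0.33889563  0.02365641] [ 0.49461364 -0.31436682 -4.82877155] 97.7113522145862
```

```bash
python3 -m jog '[{"travel":[0.001,0,0.003],"twist":[0,0,0],"hand":225},{"travel":[0,0,0.002],"twist":[0,0,0],"hand":225},{"travel":[0,0,0.001],"twist":[0,0,0],"hand":225},{"travel":[0,0,0.001],"twist":[0,0,0],"hand":225},{"travel":[0,0,0],"twist":[0,0,0],"hand":225}]'
```

```text
clock: 7.43
tool_pos: [0.4594, -0.3388, 0.0166]
eef_rot: [-0.067, 0.998, -0.0, 0.0]
wrist_force: [-4.0, 3.2, 10.5]
finger_gap: 0.204
grasp_force: 35.0
```

```bash
python3 -m jog '[{"travel":[0,0,0],"twist":[0,0,0],"hand":150},{"travel":[0,0,0],"twist":[0,0,0],"hand":110},{"travel":[0,0,0],"twist":[0,0,0],"hand":80},{"travel":[0,0,-0.005],"twist":[0,0,0],"hand":80},{"travel":[0,0,-0.03],"twist":[0,0,0],"hand":0},{"travel":[0,0,-0.04],"twist":[0,0,0],"hand":0},{"travel":[0,0,-0.04],"twist":[0,0,0],"hand":0},{"travel":[0,0,-0.04],"twist":[0,0,0],"hand":0}]'
python3 -m jog '[{"travel":[0,0,-0.04],"twist":[0,0,0],"hand":0},{"travel":[0,0,-0.03],"twist":[0,0,0],"hand":0},{"travel":[0,0,0],"twist":[0,0,0],"hand":0}]'
cat >> h.py <<'E'
def rect(p,s,mask,roi,z,nm):
    x0,y0,x1,y1=roi;m=np.zeros(mask.shape,np.uint8);m[y0:y1,x0:x1]=mask[y0:y1,x0:x1]
    n,l,st,_=cv2.connectedComponentsWithStats(m)
    k=1+np.argmax(st[1:,4]);ct=max(cv2.findContours((l==k).astype(np.uint8),0,1)[0],key=cv2.contourArea)[:,0]
    w=np.array([at(p,q,z,s)[:2] for q in ct])*1e3
    (cx,cy),(a,b),an=cv2.minAreaRect(w.astype(np.float32)); print(nm,st[k].tolist(),"c",round(cx,1),round(cy,1),"size",round(a,1),round(b,1),"ang",round(an,1))
E
python3 - <<'E'
from h import *
p=imaging.capture("wrist");s=robot.sense();print(s["tool_pos"],yaw(s));p=imaging.capture("wrist")
c=p["color"];cv2.imwrite("pics/w4.png",c);hsv=cv2.cvtColor(c,cv2.COLOR_BGR2HSV);H,S,V=[hsv[...,i] for i in range(3)]
for nm,z in(("plate_grip",.029),("mat",0),("chock_mid",.02)):
    for q in imaging.mark_of(p,nm)[:2]: print(nm,round(q["conf"],2),np.round(q["pixel"],1),at(p,q["pixel"],z,s)[:2].round(4))
    for q in imaging.spot_in(p,nm)[:2]: print(np.round(q["rect"]))
rect(p,s,(S<50)&(V>120),(100,20,520,330),.011,"plate")
rect(p,s,(V<60),(100,20,520,240),.003,"mat")
# rack corners from w1 view
s1={"tool_pos":[.5297,.052,.2707],"eef_rot":R.from_matrix(np.array([[-1,0,0],[0,1,0],[0,0,-1.]])).as_quat()}
a=np.radians(90.17);s1["eef_rot"]=R.from_matrix(np.array([[-np.sin(a),np.cos(a),0],[np.cos(a),np.sin(a),0],[0,0,-1]])).as_quat()
for u,v in((125,57),(652,85),(60,520),(540,540)): print(at(p,(440+u/4,40+v/4),.008,s1)[:2].round(4))
E
```

```text
clock: 8.1
tool_pos: [0.4589, -0.3383, 0.1719]
eef_rot: [-0.067, 0.998, 0.0, -0.0]
wrist_force: [0.4, -0.9, -0.5]
finger_gap: 0.772
grasp_force: 0.0
clock: 8.35
tool_pos: [0.4622, -0.3409, 0.2476]
eef_rot: [-0.067, 0.998, -0.004, 0.004]
wrist_force: [0.4, -0.3, -0.1]
finger_gap: 0.983
grasp_force: 0.0
[ 0.46099275 -0.33993512  0.2443253 ] 97.68676645048207
plate_grip 0.72 [322.2 181.7] [ 0.465  -0.3359]
[287. 104.  72. 140.]
[264.  78. 120. 179.]
chock_mid 0.63 [350.8 304.1] [ 0.638  -0.2704]
[336. 276.  37.  52.]
plate [285, 99, 73, 145, 8211] c 460.0 -337.9 size 190.7 91.6 ang 7.8
mat [262, 78, 120, 162, 8077] c 446.0 -339.1 size 213.0 149.1 ang 7.8
[0.3746 0.2481]
[0.3823 0.4196]
[0.5243 0.244 ]
[0.5308 0.4144]
```

View pics/w4.png

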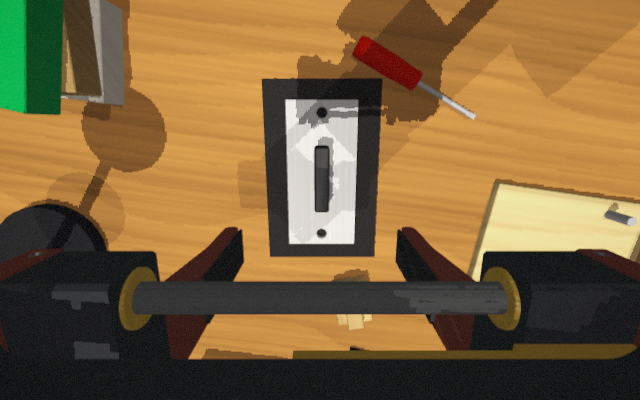

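Plate sits level, centred and lengthwise on the mat at (322,172); the handle is upright. Rack centre works out as (0.453, 0.3316), with its y axis heading 87.8°. Next, the nearer rack grip.

```bash
python3 -c "
from h import *
plan([.4513,.2866,.2],87.8,16)"
```

```text
total tool mm [-76.4 620.   39.7] twist 0.1726
[-0.0048, 0.0387, 0.0025] 0.0108
[-0.0044, 0.0388, 0.0025] 0.0108
[-0.0039, 0.0388, 0.0025] 0.0108
[-0.0035, 0.0389, 0.0025] 0.0108
[-0.0031, 0.0389, 0.0025] 0.0108
[-0.0027, 0.0389, 0.0025] 0.0108
[-0.0023, 0.039, 0.0025] 0.0108
[-0.0018, 0.039, 0.0025] 0.0108
[-0.0014, 0.039, 0.0025] 0.0108
[-0.001, 0.039, 0.0025] 0.0108
[-0.0006, 0.039, 0.0025] 0.0108
[-0.0002, 0.039, 0.0025] 0.0108
[0.0003, 0.039, 0.0025] 0.0108
[0.0007, 0.039, 0.0025] 0.0108
[0.0011, 0.039, 0.0025] 0.0108
[0.0015, 0.039, 0.0025] 0.0108
tool z [-0.0023  0.0018 -1.    ]
```

```bash
python3 -m jog '[{"travel":[-0.0048,0.0387,0.001],"twist":[0,0,0.0108],"hand":0},{"travel":[-0.0044,0.0388,0.001],"twist":[0,0,0.0108],"hand":0},{"travel":[-0.0039,0.0388,0.001],"twist":[0,0,0.0108],"hand":0},{"travel":[-0.0035,0.0389,0.001],"twist":[0,0,0.0108],"hand":0},{"travel":[-0.0031,0.0389,0.001],"twist":[0,0,0.0108],"hand":0},{"travel":[-0.0027,0.039,0.001],"twist":[0,0,0.0108],"hand":0},{"travel":[-0.0023,0.039,0.001],"twist":[0,0,0.0108],"hand":0},{"travel":[-0.0018,0.039,0.001],"twist":[0,0,0.0108],"hand":0}]'
python3 -m jog '[{"travel":[-0.0014,0.039,0.003],"twist":[0,0,0.0108],"hand":0},{"travel":[-0.001,0.039,0.003],"twist":[0,0,0.0108],"hand":0},{"travel":[-0.0006,0.039,0.003],"twist":[0,0,0.0108],"hand":0},{"travel":[-0.0002,0.039,0.003],"twist":[0,0,0.0108],"hand":0},{"travel":[0.0003,0.039,0.003],"twist":[0,0,0.0108],"hand":0},{"travel":[0.0007,0.039,0.003],"twist":[0,0,0.0108],"hand":0},{"travel":[0.0011,0.039,0.003],"twist":[0,0,0.0108],"hand":0},{"travel":[0.0015,0.039,0.003],"twist":[0,0,0.0108],"hand":0}]'
python3 - <<'E'
from h import *
p=imaging.capture("wrist");p=imaging.capture("wrist")
s=robot.sense();print(s["tool_pos"],yaw(s));p=imaging.capture("wrist")
c=p["color"];cv2.imwrite("pics/w5.png",c);hsv=cv2.cvtColor(c,cv2.COLOR_BGR2HSV);H,S,V=[hsv[...,i] for i in range(3)]
for nm,z in(("grip_b_mid",.028),("rack",0),("glass",0)):
    for q in imaging.mark_of(p,nm)[:3]: print(nm,round(q["conf"],2),np.round(q["pixel"],1),at(p,q["pixel"],z,s)[:2].round(4))
E
```

```text
clock: 9.42
tool_pos: [0.4549, -0.0245, 0.2315]
eef_rot: [-0.023, 1.0, 0.0, -0.001]
wrist_force: [1.4, 0.6, 0.2]
finger_gap: 1.001
grasp_force: 0.0
clock: 10.08
tool_pos: [0.4514, 0.2876, 0.2071]
eef_rot: [0.019, 1.0, -0.0, -0.001]
wrist_force: [0.2, 0.3, 0.7]
finger_gap: 0.997
grasp_force: 0.0
[0.45174451 0.29029597 0.20698903] 88.02709740583256
grip_b_mid 0.61 [394.8 190.3] [0.4612 0.3781]
rack 0.97 [350.2 181.5] [0.4543 0.3297]
glass 0.9 [307.3 313.1] [0.6366 0.2687]
```

View pics/w5.png

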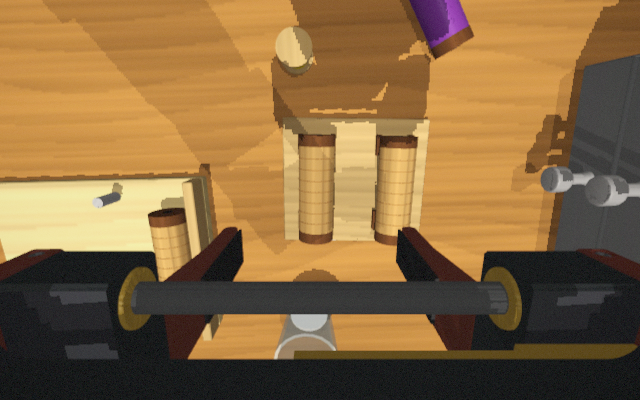

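The near rack grip spans columns 299–335 and rows 134–243, centred at (317,188), inside the open fingers. That gives y≈0.287. The glass stands ahead at (307,320), well clear. Descending.

```bash
python3 -m jog '[{"travel":[0,-0.003,0.03],"twist":[0,0,0.004],"hand":30},{"travel":[0,0,0.04],"twist":[0,0,0],"hand":40},{"travel":[0,0,0.04],"twist":[0,0,0],"hand":40},{"travel":[0,0,0.03],"twist":[0,0,0],"hand":40},{"travel":[0,0,0],"twist":[0,0,0],"hand":40}]' 10
python3 - <<'E'
from h import *
p=imaging.capture("wrist");s=robot.sense();print(s["tool_pos"],yaw(s),s["finger_gap"]);p=imaging.capture("wrist")
c=p["color"];cv2.imwrite("pics/w6.png",c)
for u in ((300,150),(340,150)):print(at(p,u,.028,s))
for nm in("grip_b_mid",):
    for q in imaging.spot_in(p,nm)[:3]: print(nm,round(q["conf"],2),np.round(q["rect"]),at(p,(q["rect"][0]+q["rect"][2]/2,q["rect"][1]+q["rect"][3]/2),.03,s)[:2])
plan([.4515,.2868,.013],87.8,1)
E
```

```text
clock: 10.8
tool_pos: [0.4487, 0.279, 0.0632]
eef_rot: [0.022, 1.0, -0.003, -0.004]
wrist_force: [-0.8, -0.3, -0.4]
finger_gap: 0.845
grasp_force: 0.0
[0.4502423  0.28008572 0.06594377] 87.44333576075068 0.8421195926336436
[0.3994686  0.27063233 0.028     ]
[0.40061719 0.29679587 0.028     ]
grip_b_mid 0.75 [524.   0.  29.  14.] [0.32360116 0.41441896]
total tool mm [ 1.7  4.5 56.4] twist -0.0057
[0.0017, 0.0045, 0.0564] -0.0057
tool z [ 7.e-04  4.e-04 -1.e+00]
```

```bash
python3 -m jog '[{"travel":[0.001,0.004,0.01],"twist":[0,0,0],"hand":40},{"travel":[0,0,0],"twist":[0,0,0],"hand":40},{"travel":[0,0,0],"twist":[0,0,0],"hand":40}]' 10
python3 - <<'E'
from h import *
for i in range(2):
  s=robot.sense();p=imaging.capture("wrist");print(s["tool_pos"],yaw(s))
c=p["color"];cv2.imwrite("pics/w6.png",c)
plan([.4515,.2868,.013],87.8,1)
E
```

```text
clock: 11.2
tool_pos: [0.4518, 0.2873, 0.0592]
eef_rot: [0.021, 1.0, 0.0, 0.001]
wrist_force: [0.5, -1.4, -0.4]
finger_gap: 0.848
grasp_force: 0.0
[0.45176481 0.28730824 0.05920668] 87.57504027612705
[0.45173781 0.28727774 0.05918105] 87.57870327247558
total tool mm [ 0.2 -0.4 46.1] twist -0.004
[0.0002, -0.0004, 0.0461] -0.004
tool z [ 1.3e-03  7.0e-04 -1.0e+00]
```

View pics/w6.png

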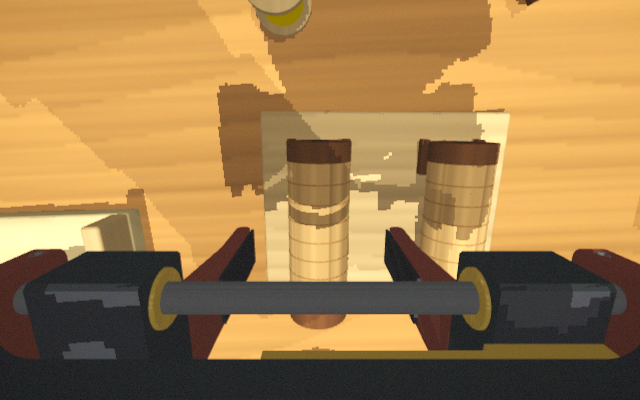

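The grip (columns 287–351) is centred between the fingers. This was my last viewable picture, so from here I work by numbers.

```bash
python3 -m jog '[{"travel":[0,0,0.02],"twist":[0,0,-0.004],"hand":40},{"travel":[0,0,0.016],"twist":[0,0,0],"hand":40},{"travel":[0,0,0.01],"twist":[0,0,0],"hand":70},{"travel":[0,0,0],"twist":[0,0,0],"hand":110},{"travel":[0,0,0],"twist":[0,0,0],"hand":160},{"travel":[0,0,0],"twist":[0,0,0],"hand":160},{"travel":[0,0,0],"twist":[0,0,0],"hand":160}]' 12
python3 -m jog '[{"travel":[0,0,-0.01],"twist":[0,0,0],"hand":160},{"travel":[0,0,-0.03],"twist":[0,0,0],"hand":160},{"travel":[0,0,-0.04],"twist":[0,0,0],"hand":160},{"travel":[0,0,-0.03],"twist":[0,0,0],"hand":160},{"travel":[0,0,0],"twist":[0,0,0],"hand":160}]' 12
python3 - <<'E'
from h import *
plan([.5389,.0626,.12],89.5,8)
E
```

```text
clock: 11.88
tool_pos: [0.4518, 0.2872, 0.013]
eef_rot: [0.019, 1.0, 0.0, 0.001]
wrist_force: [-0.4, -0.2, 0.4]
finger_gap: 0.505
grasp_force: 0.0
clock: 12.3
tool_pos: [0.4546, 0.2889, 0.1289]
eef_rot: [0.019, 1.0, 0.003, 0.004]
wrist_force: [0.8, 0.1, -0.3]
finger_gap: 0.451
grasp_force: 12.0
total tool mm [ -92.9 -222.9    8.5] twist -0.0298
[-0.0116, -0.0279, 0.0011] -0.0037
[-0.0115, -0.0279, 0.0011] -0.0037
[-0.0114, -0.0279, 0.0011] -0.0037
[-0.0113, -0.028, 0.0011] -0.0037
[-0.0112, -0.028, 0.0011] -0.0037
[-0.0111, -0.0281, 0.0011] -0.0037
[-0.011, -0.0281, 0.0011] -0.0037
[-0.0109, -0.0282, 0.0011] -0.0037
tool z [ 0.0091  0.0055 -0.9999]
```

```bash
python3 -m jog '[{"travel":[-0.0116,-0.0279,0],"twist":[0,0,-0.0037],"hand":160},{"travel":[-0.0115,-0.0279,0],"twist":[0,0,-0.0037],"hand":160},{"travel":[-0.0114,-0.0279,0],"twist":[0,0,-0.0037],"hand":160},{"travel":[-0.0113,-0.028,0],"twist":[0,0,-0.0037],"hand":160},{"travel":[-0.0112,-0.028,0],"twist":[0,0,-0.0037],"hand":160},{"travel":[-0.0111,-0.0281,0],"twist":[0,0,-0.0037],"hand":160},{"travel":[-0.011,-0.0281,0],"twist":[0,0,-0.0037],"hand":160},{"travel":[-0.0109,-0.0282,0],"twist":[0,0,-0.0037],"hand":160}]' 12
python3 -m jog '[{"travel":[0,0,0],"twist":[0,0,0],"hand":160},{"travel":[0,0,0],"twist":[0,0,0],"hand":160},{"travel":[0,0,0],"twist":[0,0,0],"hand":160}]'
cat > tri.py <<'E'
from h import *
def tri(nm,near,tol=.06):
    L=[]
    for n in("top","side"):
        p=imaging.capture(n)
        for q in imaging.mark_of(p,nm)[:5]:
            a=at(p,q["pixel"],near[2])
            if np.hypot(*(a[:2]-near[:2]))<tol: L.append(ray(p,q["pixel"])); print(n,round(q["conf"],2),np.round(q["pixel"],1),a[:2].round(4))
    if len(L)>1:
        A=0;b=0
        for o,d in L:
            d=d/np.linalg.norm(d);P=np.eye(3)-np.outer(d,d);A=A+P;b=b+P@o
        print(nm,np.linalg.solve(A,b).round(4))
E
python3 - <<'E'
from tri import *
s=robot.sense();print(s["tool_pos"],yaw(s))
tri("grip_b_mid",np.array([*s["tool_pos"][:2],s["tool_pos"][2]+.015]),.04)
plan([.5389,.0626,.034],89.5,1)
E
```

```text
clock: 12.97
tool_pos: [0.5356, 0.059, 0.1227]
eef_rot: [0.004, 1.0, 0.0, 0.0]
wrist_force: [0.6, 0.2, -0.2]
finger_gap: 0.449
grasp_force: 12.0
clock: 13.22
tool_pos: [0.535, 0.0607, 0.1223]
eef_rot: [0.005, 1.0, 0.0, -0.0]
wrist_force: [-0.2, 0.1, -0.9]
finger_gap: 0.456
grasp_force: 12.0
[0.53500412 0.06073277 0.1223413 ] 89.44443552583408
total tool mm [-3.9  1.1 88.2] twist 0.0013
[-0.0039, 0.0011, 0.0882] 0.0013
tool z [-2.e-04  1.e-04 -1.e+00]
```

```bash
python3 -m jog '[{"travel":[-0.0039,-0.008,0.02],"twist":[0,0,0],"hand":160},{"travel":[0,0,0.03],"twist":[0,0,0],"hand":160},{"travel":[0,0,0.025],"twist":[0,0,0],"hand":160},{"travel":[0,0,0.012],"twist":[0,0,0],"hand":160},{"travel":[0,0,0],"twist":[0,0,0],"hand":160},{"travel":[0,0,0],"twist":[0,0,0],"hand":160}]' 12
python3 -m jog '[{"travel":[0,0,0.003],"twist":[0,0,0],"hand":160},{"travel":[0,0,0.003],"twist":[0,0,0],"hand":160},{"travel":[0,0,0],"twist":[0,0,0],"hand":160}]' 6
python3 -m jog '[{"travel":[0,0,0.003],"twist":[0,0,0],"hand":160},{"travel":[0,0,0.003],"twist":[0,0,0],"hand":160},{"travel":[0,0,0],"twist":[0,0,0],"hand":160}]' 6
```

```text
clock: 13.92
tool_pos: [0.539, 0.0529, 0.0351]
eef_rot: [0.004, 1.0, -0.0, -0.001]
wrist_force: [0.4, -0.5, 0.3]
finger_gap: 0.452
grasp_force: 12.0
clock: 14.17
tool_pos: [0.5398, 0.0526, 0.0298]
eef_rot: [0.004, 1.0, 0.0, 0.001]
wrist_force: [0.9, 0.8, -0.9]
finger_gap: 0.452
grasp_force: 6.0
clock: 14.42
tool_pos: [0.5399, 0.0525, 0.0234]
eef_rot: [0.005, 1.0, 0.0, 0.001]
wrist_force: [0.6, 0.2, 0.2]
finger_gap: 0.453
grasp_force: 6.0
```

```bash
python3 -m jog '[{"travel":[0,0,0.002],"twist":[0,0,0],"hand":160},{"travel":[0,0,0.001],"twist":[0,0,0],"hand":160},{"travel":[0,0,0.001],"twist":[0,0,0],"hand":160},{"travel":[0,0,0],"twist":[0,0,0],"hand":160}]' 6
```

```text
clock: 14.75
tool_pos: [0.5403, 0.0525, 0.0199]
eef_rot: [0.005, 1.0, 0.0, 0.001]
wrist_force: [0.1, -0.5, 5.7]
finger_gap: 0.449
grasp_force: 6.0
```

```bash
python3 -m jog '[{"travel":[0,0,0],"twist":[0,0,0],"hand":120},{"travel":[0,0,0],"twist":[0,0,0],"hand":112},{"travel":[0,0,0],"twist":[0,0,0],"hand":112},{"travel":[0,0,-0.01],"twist":[0,0,0],"hand":112},{"travel":[0,0,-0.02],"twist":[0,0,0],"hand":112},{"travel":[0,0,-0.03],"twist":[0,0,0],"hand":112},{"travel":[0,0,-0.04],"twist":[0,0,0],"hand":60},{"travel":[0,0,-0.03],"twist":[0,0,0],"hand":40}]'
python3 - <<'E'
from h import *
p=imaging.capture("wrist");p=imaging.capture("wrist");s=robot.sense();p=imaging.capture("wrist");cv2.imwrite("pics/w7.png",p["color"])
print(s["tool_pos"])
for q in imaging.mark_of(p,"grip_b_mid"): print(round(q["conf"],2),np.round(q["pixel"]),at(p,q["pixel"],.035,s)[:2])
for q in imaging.spot_in(p,"grip_b_mid"): print(round(q["conf"],2),np.round(q["rect"]))
plan([.4547,.3766,.14],87.8,8)
E
```

```text
clock: 15.42
tool_pos: [0.5393, 0.0525, 0.1518]
eef_rot: [0.004, 1.0, 0.0, 0.0]
wrist_force: [-0.6, -0.3, 0.2]
finger_gap: 0.676
grasp_force: 0.0
[0.54255966 0.05272418 0.15467182]
0.51 [628. 129.  12.  39.]
total tool mm [ 86.9 323.4   9.1] twist 0.0295
[0.0109, 0.0404, 0.0011] 0.0037
[0.011, 0.0404, 0.0011] 0.0037
[0.0112, 0.0403, 0.0011] 0.0037
[0.0113, 0.0403, 0.0011] 0.0037
[0.0115, 0.0403, 0.0011] 0.0037
[0.0116, 0.0402, 0.0011] 0.0037
[0.0118, 0.0402, 0.0011] 0.0037
[0.0119, 0.0401, 0.0011] 0.0037
tool z [-4.e-04 -0.e+00 -1.e+00]
```

```bash
python3 -m jog '[{"travel":[0.0098,0.036,0],"twist":[0,0,0.0033],"hand":40},{"travel":[0.0098,0.036,0],"twist":[0,0,0.0033],"hand":40},{"travel":[0.01,0.036,0],"twist":[0,0,0.0033],"hand":40},{"travel":[0.01,0.036,0],"twist":[0,0,0.0033],"hand":40},{"travel":[0.01,0.036,0],"twist":[0,0,0.0033],"hand":40},{"travel":[0.01,0.036,0],"twist":[0,0,0.0033],"hand":40},{"travel":[0.01,0.036,0],"twist":[0,0,0.0033],"hand":40},{"travel":[0.01,0.036,0],"twist":[0,0,0.0033],"hand":40}]' 12
python3 -m jog '[{"travel":[0.01,0.035,0],"twist":[0,0,0.0033],"hand":40},{"travel":[0,0,0.03],"twist":[0,0,0],"hand":40},{"travel":[0,0,0.03],"twist":[0,0,0],"hand":40},{"travel":[0,0,0.01],"twist":[0,0,0],"hand":40},{"travel":[0,0,0],"twist":[0,0,0],"hand":40},{"travel":[0,0,0],"twist":[0,0,0],"hand":40}]' 12
python3 - <<'E'
from tri import *
s=robot.sense();print(s["tool_pos"],yaw(s));p=imaging.capture("wrist");cv2.imwrite("pics/w8.png",p["color"])
hsv=cv2.cvtColor(p["color"],cv2.COLOR_BGR2HSV)
for q in imaging.mark_of(p,"grip_b_mid"): print(round(q["conf"],2),np.round(q["pixel"]),at(p,q["pixel"],.028,s)[:2])
ring=(hsv[...,2]<120)&(hsv[...,1]>110)&((hsv[...,0]<14)|(hsv[...,0]>170))
n,l,st,ce=cv2.connectedComponentsWithStats(ring.astype(np.uint8))
for k in range(1,n):
    if st[k,4]>150: print("ring",st[k].tolist(),ce[k].round())
plan([.4547,.3766,.013],87.8,1)
p=imaging.capture("top")
for q in imaging.mark_of(p,"grip_b_mid"): print("top",round(q["conf"],2),np.round(q["pixel"]),at(p,q["pixel"],.035)[:2])
E
```

```text
clock: 16.33
tool_pos: [0.4637, 0.3429, 0.1471]
eef_rot: [0.018, 1.0, -0.001, -0.002]
wrist_force: [1.0, 0.4, -0.0]
finger_gap: 0.844
grasp_force: 0.0
clock: 16.83
tool_pos: [0.4563, 0.3765, 0.0781]
eef_rot: [0.02, 1.0, -0.001, -0.001]
wrist_force: [0.9, -0.2, 0.9]
finger_gap: 0.845
grasp_force: 0.0
[0.45629979 0.3764824  0.07814618] 87.75243631919834
0.62 [318. 224.] [0.46083316 0.37664814]
ring [370, 0, 38, 16, 284] [385.   5.]
ring [291, 138, 58, 22, 1048] [320. 149.]
ring [182, 227, 68, 54, 1231] [218. 258.]
ring [389, 227, 67, 54, 1166] [419. 258.]
ring [0, 249, 68, 110, 3358] [ 22. 299.]
ring [571, 249, 69, 108, 3199] [617. 296.]
ring [188, 315, 36, 45, 1167] [204. 333.]
ring [415, 315, 37, 35, 1004] [435. 330.]
total tool mm [ 3.  -0.9 67.1] twist -0.0011
[0.003, -0.0009, 0.0671] -0.0011
tool z [ 8.e-04  7.e-04 -1.e+00]
top 0.98 [174. 282.] [0.26663112 0.40052194]
top 0.6 [189. 207.] [0.46959587 0.37129716]
```

```bash
python3 -m jog '[{"travel":[0.001,0,0.025],"twist":[0,0,0],"hand":40},{"travel":[0,0,0.025],"twist":[0,0,0],"hand":40},{"travel":[0,0,0.015],"twist":[0,0,0],"hand":70},{"travel":[0,0,0],"twist":[0,0,0],"hand":110},{"travel":[0,0,0],"twist":[0,0,0],"hand":160},{"travel":[0,0,0],"twist":[0,0,0],"hand":160},{"travel":[0,0,0],"twist":[0,0,0],"hand":160},{"travel":[0,0,0],"twist":[0,0,0],"hand":160}]' 12
python3 -m jog '[{"travel":[0,0,0],"twist":[0,0,0],"hand":160},{"travel":[0,0,0],"twist":[0,0,0],"hand":160}]' 12
```

```text
clock: 17.7
tool_pos: [0.4567, 0.3772, 0.0158]
eef_rot: [0.019, 1.0, 0.0, 0.001]
wrist_force: [0.6, -3.0, 5.0]
finger_gap: 0.453
grasp_force: 12.0
clock: 17.87
tool_pos: [0.4567, 0.3772, 0.0158]
eef_rot: [0.019, 1.0, 0.0, 0.001]
wrist_force: [1.3, -3.8, 4.9]
finger_gap: 0.45
grasp_force: 12.0
```

```bash
python3 -m jog '[{"travel":[0,0,-0.01],"twist":[0,0,0],"hand":160},{"travel":[0,0,-0.03],"twist":[0,0,0],"hand":160},{"travel":[0,0,-0.04],"twist":[0,0,0],"hand":160},{"travel":[0,0,-0.03],"twist":[0,0,0],"hand":160},{"travel":[0,0,0],"twist":[0,0,0],"hand":160},{"travel":[0,0,0],"twist":[0,0,0],"hand":160}]' 12
python3 - <<'E'
from h import *
plan([.5405,-.0054,.126],89.5,10)
p=imaging.capture("top");cv2.imwrite("pics/t3.png",p["color"])
for q in imaging.mark_of(p,"grip_b_mid"): print("top",round(q["conf"],2),np.round(q["pixel"]),at(p,q["pixel"],.035)[:2])
E
```

```text
clock: 18.37
tool_pos: [0.4572, 0.3786, 0.1274]
eef_rot: [0.019, 1.0, 0.002, 0.002]
wrist_force: [-0.6, -0.1, -0.7]
finger_gap: 0.45
grasp_force: 12.0
total tool mm [-9.810e+01 -3.805e+02  3.000e-01] twist -0.03
[-0.0098, -0.038, 0.0] -0.003
[-0.0097, -0.0381, 0.0] -0.003
[-0.0096, -0.0381, 0.0] -0.003
[-0.0095, -0.0381, 0.0] -0.003
[-0.0094, -0.0382, 0.0] -0.003
[-0.0092, -0.0382, 0.0] -0.003
[-0.0091, -0.0382, 0.0] -0.003
[-0.009, -0.0382, 0.0] -0.003
[-0.0089, -0.0383, 0.0] -0.003
[-0.0088, -0.0383, 0.0] -0.003
tool z [ 0.0044  0.0037 -1.    ]
top 0.87 [171. 201.] [0.48656919 0.42131718]
top 0.67 [174. 283.] [0.26559691 0.40100067]
```

```bash
cat > rings.py <<'E'
from h import *
def rings(n="top",lim=((.45,.63),(-.13,.16)),z=.035,mn=6):
    p=imaging.capture(n); hsv=cv2.cvtColor(p["color"],cv2.COLOR_BGR2HSV);H,S,V=[hsv[...,i] for i in range(3)]
    m=(V<150)&(S>100)&((H<13)|(H>170))
    k,l,st,ce=cv2.connectedComponentsWithStats(m.astype(np.uint8))
    for i in range(1,k):
        w=at(p,ce[i],z)
        if st[i,4]>=mn and lim[0][0]<w[0]<lim[0][1] and lim[1][0]<w[1]<lim[1][1]: print("ring",st[i].tolist(),w[:2].round(4))
    return p
E
python3 - <<'E'
from rings import *
rings();rings("side")
E
```

```text
ring [298, 156, 14, 5, 43] [0.6047 0.0514]
ring [275, 160, 14, 5, 42] [0.5954 0.1149]
ring [288, 190, 1, 7, 7] [0.5038 0.0975]
ring [297, 194, 15, 6, 70] [0.492  0.0543]
ring [275, 198, 14, 6, 78] [0.483  0.1154]
ring [290, 172, 8, 9, 35] [0.482  0.1198]
ring [305, 184, 6, 6, 21] [0.4921 0.0548]
```

```bash
python3 -m jog '[{"travel":[-0.0093,-0.0385,0],"twist":[0,0,-0.003],"hand":160},{"travel":[-0.0093,-0.0385,0],"twist":[0,0,-0.003],"hand":160},{"travel":[-0.0092,-0.0385,0],"twist":[0,0,-0.003],"hand":160},{"travel":[-0.0091,-0.0385,0],"twist":[0,0,-0.003],"hand":160},{"travel":[-0.009,-0.0385,0],"twist":[0,0,-0.003],"hand":160},{"travel":[-0.0088,-0.0385,0],"twist":[0,0,-0.003],"hand":160},{"travel":[-0.0086,-0.0385,0],"twist":[0,0,-0.003],"hand":160},{"travel":[-0.0084,-0.0385,0],"twist":[0,0,-0.003],"hand":160}]' 12
python3 -m jog '[{"travel":[-0.0082,-0.0385,0],"twist":[0,0,-0.003],"hand":160},{"travel":[-0.0081,-0.0385,0],"twist":[0,0,-0.003],"hand":160},{"travel":[0,0,0.01],"twist":[0,0,0],"hand":160},{"travel":[0,0,0],"twist":[0,0,0],"hand":160},{"travel":[0,0,0],"twist":[0,0,0],"hand":160}]' 12
python3 - <<'E'
from rings import *
for i in range(2):
    s=robot.sense();p=imaging.capture("wrist")
print(s["tool_pos"],yaw(s))
hsv=cv2.cvtColor(p["color"],cv2.COLOR_BGR2HSV);H,S,V=[hsv[...,i] for i in range(3)]
k,l,st,ce=cv2.connectedComponentsWithStats(((V<150)&(S>100)&((H<13)|(H>170))).astype(np.uint8))
for i in range(1,k):
    if st[i,4]>150 and st[i,1]<225: print(st[i].tolist(),ce[i].round(),"edge heldz",at(p,(ce[i][0],st[i,1]),s["tool_pos"][2]+.0123,s)[:2].round(4),"board z",at(p,(ce[i][0],st[i,1]),.035,s)[:2].round(4))
plan([.535,-.0135,.035],89.5,1)
E
```

```text
clock: 19.23
tool_pos: [0.518, 0.0655, 0.1229]
eef_rot: [0.007, 1.0, -0.0, -0.001]
wrist_force: [0.6, 0.2, -0.2]
finger_gap: 0.453
grasp_force: 12.0
clock: 19.65
tool_pos: [0.5328, -0.0096, 0.1127]
eef_rot: [0.005, 1.0, 0.0, -0.002]
wrist_force: [-0.2, 0.1, -0.2]
finger_gap: 0.451
grasp_force: 12.0
[ 0.5331042  -0.00893162  0.11318756] 89.52003477667283
[452, 135, 32, 17, 281] [466. 143.] edge heldz [0.4726 0.0636] board z [0.4753 0.1062]
[279, 143, 83, 32, 1687] [320. 158.] edge heldz [ 0.4758 -0.0071] board z [ 0.4805 -0.0068]
[373, 147, 53, 19, 676] [399. 156.] edge heldz [0.4781 0.0314] board z [0.4841 0.0546]
total tool mm [-1.8 -4.9 78.6] twist 0.0013
[-0.0018, -0.0049, 0.0786] 0.0013
tool z [-1.7e-03  2.0e-04 -1.0e+00]
```

```bash
python3 -m jog '[{"travel":[0,-0.005,0.02],"twist":[0,0,0],"hand":160},{"travel":[0,0,0.03],"twist":[0,0,0],"hand":160},{"travel":[0,0,0.022],"twist":[0,0,0],"hand":160},{"travel":[0,0,0.008],"twist":[0,0,0],"hand":160},{"travel":[0,0,0],"twist":[0,0,0],"hand":160},{"travel":[0,0,0],"twist":[0,0,0],"hand":160}]' 12
python3 -m jog '[{"travel":[0,0,0.003],"twist":[0,0,0],"hand":160},{"travel":[0,0,0.003],"twist":[0,0,0],"hand":160},{"travel":[0,0,0.001],"twist":[0,0,0],"hand":160},{"travel":[0,0,0],"twist":[0,0,0],"hand":160}]' 6
```

```text
clock: 20.25
tool_pos: [0.5342, -0.0138, 0.0345]
eef_rot: [0.004, 1.0, 0.0, -0.0]
wrist_force: [-0.7, -0.3, -1.0]
finger_gap: 0.451
grasp_force: 12.0
clock: 20.58
tool_pos: [0.5344, -0.0147, 0.0276]
eef_rot: [0.004, 1.0, -0.0, 0.0]
wrist_force: [0.4, -0.2, -0.6]
finger_gap: 0.452
grasp_force: 6.0
```

```bash
python3 -m jog '[{"travel":[0,0,0.002],"twist":[0,0,0],"hand":160},{"travel":[0,0,0.002],"twist":[0,0,0],"hand":160},{"travel":[0,0,0.001],"twist":[0,0,0],"hand":160},{"travel":[0,0,0],"twist":[0,0,0],"hand":160}]' 6
```

```text
clock: 20.92
tool_pos: [0.5343, -0.0148, 0.0223]
eef_rot: [0.004, 1.0, -0.0, 0.0]
wrist_force: [0.0, -0.9, 1.9]
finger_gap: 0.454
grasp_force: 6.0
```

```bash
python3 -m jog '[{"travel":[0,0,0],"twist":[0,0,0],"hand":120},{"travel":[0,0,0],"twist":[0,0,0],"hand":112},{"travel":[0,0,0],"twist":[0,0,0],"hand":112},{"travel":[0,0,-0.01],"twist":[0,0,0],"hand":112},{"travel":[0,0,-0.02],"twist":[0,0,0],"hand":112},{"travel":[0,0,-0.035],"twist":[0,0,0],"hand":112},{"travel":[0,0,-0.035],"twist":[0,0,0],"hand":112},{"travel":[0,0,-0.02],"twist":[0,0,0],"hand":112}]'
python3 -m jog '[{"travel":[-0.004,0.034,0],"twist":[0,0,0],"hand":112},{"travel":[-0.003,0.0335,0],"twist":[0,0,0],"hand":112},{"travel":[0,0,0],"twist":[0,0,0],"hand":112},{"travel":[0,0,0],"twist":[0,0,0],"hand":112}]'
python3 - <<'E'
from h import *
for i in range(2):
    s=robot.sense();p=imaging.capture("wrist")
print(s["tool_pos"],yaw(s),s["finger_gap"])
hsv=cv2.cvtColor(p["color"],cv2.COLOR_BGR2HSV);H,S,V=[hsv[...,i] for i in range(3)]
k,l,st,ce=cv2.connectedComponentsWithStats(((V<150)&(S>100)&((H<13)|(H>170))).astype(np.uint8))
for i in range(1,k):
    if st[i,4]>150 and st[i,1]<225: print(st[i].tolist(),ce[i].round(),at(p,(st[i,0]+st[i,2]/2,st[i,1]),.035,s)[:2].round(4))
E
```

```text
clock: 21.58
tool_pos: [0.5353, -0.0148, 0.146]
eef_rot: [0.004, 1.0, -0.0, 0.002]
wrist_force: [0.4, -0.0, 0.3]
finger_gap: 0.561
grasp_force: 0.0
clock: 21.92
tool_pos: [0.5417, 0.0539, 0.1429]
eef_rot: [0.003, 1.0, -0.0, 0.0]
wrist_force: [-0.3, -0.7, -0.4]
finger_gap: 0.562
grasp_force: 0.0
[0.54142893 0.05300639 0.14257595] 89.60113763958448 0.5634731918120376
[559, 26, 15, 30, 177] [566.  40.] [0.3998 0.2531]
[601, 28, 15, 30, 176] [608.  42.] [0.4014 0.2871]
[369, 124, 48, 16, 445] [393. 132.] [0.475  0.1181]
[218, 128, 47, 15, 423] [242. 135.] [ 0.4775 -0.0128]
[297, 136, 46, 16, 428] [319. 143.] [0.4847 0.0551]
```

```bash
python3 -m jog '[{"travel":[0,0.001,0.04],"twist":[0,0,0],"hand":112},{"travel":[0,0,0.04],"twist":[0,0,0],"hand":112},{"travel":[0,0,0.02],"twist":[0,0,0],"hand":112},{"travel":[0,0,0.01],"twist":[0,0,0],"hand":112},{"travel":[0,0,0.01],"twist":[0,0,0],"hand":112},{"travel":[0,0,0],"twist":[0,0,0],"hand":112}]' 10
python3 -m jog '[{"travel":[0,0,0],"twist":[0,0,0],"hand":150},{"travel":[0,0,0],"twist":[0,0,0],"hand":160},{"travel":[0,0,0],"twist":[0,0,0],"hand":160},{"travel":[0,0,0],"twist":[0,0,0],"hand":160}]' 10
```

```text
clock: 22.52
tool_pos: [0.5411, 0.053, 0.021]
eef_rot: [0.005, 1.0, -0.0, -0.001]
wrist_force: [-0.9, -0.3, -0.1]
finger_gap: 0.558
grasp_force: 0.0
clock: 22.85
tool_pos: [0.5424, 0.0538, 0.0233]
eef_rot: [0.004, 1.0, 0.0, 0.001]
wrist_force: [1.0, -0.8, 2.1]
finger_gap: 0.451
grasp_force: 10.0
```

```bash
python3 -m jog '[{"travel":[0,0,-0.004],"twist":[0,0,0],"hand":160},{"travel":[0.005,0,0],"twist":[0,0,0],"hand":160},{"travel":[0.0045,0,0],"twist":[0,0,0],"hand":160},{"travel":[0,0,0],"twist":[0,0,0],"hand":160},{"travel":[0,0,0.004],"twist":[0,0,0],"hand":160},{"travel":[0,0,0],"twist":[0,0,0],"hand":160},{"travel":[0,0,0],"twist":[0,0,0],"hand":112},{"travel":[0,0,0],"twist":[0,0,0],"hand":112}]' 6
python3 -m jog '[{"travel":[0,0,0],"twist":[0,0,0],"hand":112},{"travel":[0,0,-0.015],"twist":[0,0,0],"hand":112},{"travel":[0,0,-0.03],"twist":[0,0,0],"hand":112},{"travel":[0,0,-0.04],"twist":[0,0,0],"hand":0},{"travel":[0,0,-0.04],"twist":[0,0,0],"hand":0},{"travel":[0,0,-0.03],"twist":[0,0,0],"hand":0},{"travel":[0,0,0],"twist":[0,0,0],"hand":0}]'
python3 - <<'E'
from rings import *
for i in range(2):
    s=robot.sense();p=imaging.capture("wrist")
print(s["tool_pos"],yaw(s))
hsv=cv2.cvtColor(p["color"],cv2.COLOR_BGR2HSV);H,S,V=[hsv[...,i] for i in range(3)]
k,l,st,ce=cv2.connectedComponentsWithStats(((V<150)&(S>100)&((H<13)|(H>170))).astype(np.uint8))
for i in range(1,k):
    if st[i,4]>150 and st[i,1]<225: print(st[i].tolist(),ce[i].round(),at(p,(st[i,0]+st[i,2]/2,st[i,1]),.035,s)[:2].round(4))
p=imaging.capture("top");c=p["color"]
roi=c[125:170,395:440]
hsv=cv2.cvtColor(c,cv2.COLOR_BGR2HSV);H,S,V=[hsv[...,i] for i in range(3)]
print("bg",hsv[160,400],"chock",hsv[147,416])
plan([.57,-.27,.25],90,10)
E
```

```text
clock: 23.52
tool_pos: [0.5322, 0.0538, 0.0219]
eef_rot: [0.004, 1.0, -0.0, -0.0]
wrist_force: [0.7, 0.9, 0.2]
finger_gap: 0.549
grasp_force: 0.0
clock: 24.1
tool_pos: [0.536, 0.0541, 0.1833]
eef_rot: [0.004, 1.0, 0.0, 0.005]
wrist_force: [1.7, -0.1, -0.2]
finger_gap: 0.826
grasp_force: 0.0
[0.53448338 0.0539641  0.18045951] 89.50202424629032
[616, 49, 16, 25, 152] [623.  61.] [0.4034 0.3387]
[300, 130, 40, 13, 318] [320. 136.] [0.4742 0.0564]
[362, 131, 41, 14, 353] [382. 137.] [0.4757 0.1181]
[230, 134, 41, 14, 306] [250. 141.] [ 0.4775 -0.0124]
bg [ 13 142 185] chock [ 16 112 247]
total tool mm [ -40.9 -323.4  -73.1] twist -0.0087
[-0.0041, -0.0323, -0.0073] -0.0009
[-0.0041, -0.0323, -0.0073] -0.0009
[-0.004, -0.0323, -0.0073] -0.0009
[-0.004, -0.0323, -0.0073] -0.0009
[-0.004, -0.0324, -0.0073] -0.0009
[-0.004, -0.0324, -0.0073] -0.0009
[-0.0039, -0.0324, -0.0073] -0.0009
[-0.0039, -0.0324, -0.0073] -0.0009
[-0.0039, -0.0324, -0.0073] -0.0009
[-0.0038, -0.0324, -0.0073] -0.0009
tool z [-0. -0. -1.]
```

```bash
python3 -m jog '[{"travel":[-0.0095,-0.0323,-0.006],"twist":[0,0,0],"hand":0},{"travel":[-0.0095,-0.0323,-0.006],"twist":[0,0,0],"hand":0},{"travel":[-0.0095,-0.0323,-0.006],"twist":[0,0,0],"hand":0},{"travel":[-0.0095,-0.0323,-0.006],"twist":[0,0,0],"hand":0},{"travel":[-0.0095,-0.0323,-0.006],"twist":[0,0,0],"hand":0},{"travel":[-0.0095,-0.0323,-0.006],"twist":[0,0,0],"hand":0},{"travel":[-0.0095,-0.0323,-0.006],"twist":[0,0,0],"hand":0},{"travel":[-0.0095,-0.0323,-0.006],"twist":[0,0,0],"hand":0}]'
python3 -m jog '[{"travel":[-0.0095,-0.0323,-0.006],"twist":[0,0,0],"hand":0},{"travel":[-0.0095,-0.0323,-0.006],"twist":[0,0,0],"hand":0},{"travel":[0,0,0],"twist":[0,0,0],"hand":0},{"travel":[0,0,0],"twist":[0,0,0],"hand":0}]'
python3 - <<'E'
from rings import *
for i in range(2):
    s=robot.sense();p=imaging.capture("wrist")
print(s["tool_pos"],yaw(s));c=p["color"];cv2.imwrite("pics/w9.png",c)
for q in imaging.mark_of(p,"chock_mid")[:3]: print(round(q["conf"],2),np.round(q["pixel"]),at(p,q["pixel"],.02,s)[:2].round(4))
hsv=cv2.cvtColor(c,cv2.COLOR_BGR2HSV);H,S,V=[hsv[...,i].astype(int) for i in range(3)]
for q in imaging.spot_in(p,"chock_mid")[:2]:
    print(round(q["conf"],2),np.round(q["rect"])); x,y,w,h=[int(v) for v in q["rect"]]
    print("bg",np.median(hsv[y-12:y-4,x:x+w].reshape(-1,3),0),"in",np.median(hsv[y+h//4:y+3*h//4,x+w//4:x+3*w//4].reshape(-1,3),0))
    np.savetxt(f"c.txt",np.hstack([H[y-4:y+h+4:2,x-4:x+w+4:2]]),"%3d")
    print("S");print("\n".join("".join(f"{v//10:3d}" for v in r) for r in S[y-4:y+h+4:3,x-4:x+w+4:3]))
    print("V");print("\n".join("".join(f"{v//10:3d}" for v in r) for r in V[y-4:y+h+4:3,x-4:x+w+4:3]))
    break
E
```

```text
clock: 24.92
tool_pos: [0.605, -0.2066, 0.2226]
eef_rot: [0.004, 1.0, 0.001, -0.002]
wrist_force: [1.0, -0.1, -0.3]
finger_gap: 0.998
grasp_force: 0.0
clock: 25.25
tool_pos: [0.6235, -0.2713, 0.2344]
eef_rot: [0.006, 1.0, 0.001, -0.002]
wrist_force: [0.3, -0.1, -0.2]
finger_gap: 1.005
grasp_force: 0.0
[ 0.62315537 -0.26984132  0.2343871 ] 89.42793956100621
0.89 [319. 192.] [ 0.6392 -0.2692]
0.88 [292. 161.  50.  54.]
bg [ 17. 167. 198.] in [ 19. 122. 196.]
S
 16 16 16 16 16 16 16 17 17 16 17 17 17 17 16 16 16 17 17 16
 16 16 16 16 16 16 16 16 16 17 17 17 17 17 17 17 16 16 16 16
 17 16 16 16 16 17 16 17 17 17 15 13 13 12 12 17 16 16 16 17
 16 16 16 18 17 16 16 15 13 13 13 12 10 10 11 16 17 16 16 17
 17 17 17 18 15 14 14 13 12 11 11 12 10 10 11 16 17 16 16 17
 17 17 14 13 12 13 12 12 11 11 11 13 11 11 11 12 16 16 16 17
 17 16 12 11 12 12 12 12 12 11 12 12 12 11 12 12 17 17 17 16
 16 16 12 12 12 12 12 12 12 12 11 12 12 11 11 12 16 16 17 17
 16 17 14 12 12 12 12 12 12 12 11 12 13 11 11 12 13 16 16 16
 16 16 16 12 12 12 12 12 12 12 12 11 12 12 11 12 12 20 17 16
 17 16 17 12 12 11 12 12 12
[... 1226 characters left out ...]
19 19 16 11 21 20 18  8 17 17
 17 17 17 18 19 20 19 19 19 19 19 19 19 11 21 21 20  8 14 16
 16 16 16 16 19 19 19 18 19 19 19 19 19 11 21 21 20 12  9 17
 16 16 16 15 19 19 20 16 19 19 19 19 19 16 18 21 20 18  9 16
 16 16 16 16 18 18 20 19 19 19 19 19 19 19 12 21 21 20  8 16
 17 17 16 17 15 19 19 19 18 19 19 19 19 19 10 21 21 20 10 17
 16 16 16 16 15 19 19 20 16 19 19 19 19 19 16 21 21 20 17 16
 15 15 15 15 15 18 18 20 19 19 19 19 19 19 19 11 21 21 20 15
 16 16 16 16 16 15 18 18 19 18 19 19 19 19 19 16 20 18 15 16
 16 16 16 16 16 16 19 18 19 16 19 19 19 19 19 16 16 16 16 16
 16 16 16 16 16 16 17 18 18 19 19 19 19 19 17 16 16 16 16 16
 16 16 16 16 16 16 16 17 16 16 18 18 16 16 16 16 16 18 18 18
```

Run:
```python
from rings import *
s=robot.sense();p=imaging.capture("wrist");c=p["color"]
hsv=cv2.cvtColor(c,cv2.COLOR_BGR2HSV);H,S,V=[hsv[...,i].astype(int) for i in range(3)]
rect(p,s,S<146,(280,155,352,222),.026,"chock lo");rect(p,s,S<146,(280,155,352,222),.04,"chock hi")
k,l,st,ce=cv2.connectedComponentsWithStats(((S<146)[155:222,280:352]).astype(np.uint8));i=1+np.argmax(st[1:,4])
# dark line points right of ridge
P=[]
for r in range(174,208):
    x0=325+int((r-174)*.36)-7; x=x0+np.argmin(V[r,x0:x0+16]); P.append((x,r))
P=np.array(P,np.float32);vx,vy,x,y=cv2.fitLine(P,cv2.DIST_HUBER,0,.01,.01).ravel()
a=at(p,(x-vx*15,y-vy*15),.026,s);b=at(p,(x+vx*15,y+vy*15),.026,s);d=b-a
print("line heading",np.degrees(np.arctan2(d[1],d[0])))
# topmost ridge mask: brightness
m=cv2.inRange(V.astype(np.uint8),180,255)
print(s["tool_pos"],at(p,(319,192),.03,s))
```

```text
chock lo [292, 159, 51, 57, 1979] c 634.8 -269.3 size 66.1 49.9 ang 17.4
chock hi [292, 159, 51, 57, 1979] c 632.0 -269.2 size 63.6 48.0 ang 17.4
line heading 17.52614391853504
[ 0.62360109 -0.26845455  0.23573621] [ 0.63744818 -0.2674984   0.03      ]
```

```bash
python3 -m jog '[{"travel":[0,0,0.01],"twist":[0,0,0.12],"hand":0},{"travel":[0,0,0.01],"twist":[0,0,0.12],"hand":0},{"travel":[0,0,0.01],"twist":[0,0,0.12],"hand":0},{"travel":[0,0,0.01],"twist":[0,0,0.12],"hand":0},{"travel":[0,0,0.01],"twist":[0,0,0.12],"hand":0},{"travel":[0,0,0.01],"twist":[0,0,0.12],"hand":0},{"travel":[0,0,0.01],"twist":[0,0,0.12],"hand":0},{"travel":[0,0,0.01],"twist":[0,0,0.12],"hand":0}]'
python3 -m jog '[{"travel":[0,0,0.01],"twist":[0,0,0.12],"hand":0},{"travel":[0,0,0.01],"twist":[0,0,0.12],"hand":0},{"travel":[0,0,0],"twist":[0,0,0.055],"hand":0},{"travel":[0,0,0],"twist":[0,0,0],"hand":0},{"travel":[0,0,0],"twist":[0,0,0],"hand":0}]'
python3 - <<'E'
from h import *
for i in range(2):
    s=robot.sense();p=imaging.capture("wrist")
print(s["tool_pos"],yaw(s),s["joint_pos"].round(2));c=p["color"];cv2.imwrite("pics/w10.png",c)
for q in imaging.mark_of(p,"chock_mid")[:3]: print(round(q["conf"],2),np.round(q["pixel"]),at(p,q["pixel"],.02,s)[:2].round(4))
for q in imaging.spot_in(p,"chock_mid")[:2]: print(np.round(q["rect"],1))
hsv=cv2.cvtColor(c,cv2.COLOR_BGR2HSV);S=hsv[...,1]
for z in(.026,.04): rect(p,s,S<146,(250,140,390,250),z,"chock")
plan([.635,-.269,.05],17.5,3)
E
```

```text
clock: 26.17
tool_pos: [0.6243, -0.2687, 0.1567]
eef_rot: [0.468, 0.884, 0.0, -0.0]
wrist_force: [0.7, 0.7, 0.2]
finger_gap: 0.999
grasp_force: 0.0
clock: 26.58
tool_pos: [0.6244, -0.2691, 0.1372]
eef_rot: [0.589, 0.808, -0.0, -0.0]
wrist_force: [-0.5, 1.0, -0.5]
finger_gap: 0.999
grasp_force: 0.0
[ 0.62459231 -0.26935608  0.13749396] 17.76858700656209 [-0.42  0.6   1.55  0.    0.99 -0.73]
0.87 [329. 202.] [ 0.6353 -0.2694]
[293.  174.6  68.5  55.6]
chock [295, 173, 68, 57, 3613] c 634.1 -267.6 size 62.4 53.6 ang 16.7
chock [295, 173, 68, 57, 3613] c 632.6 -264.5 size 59.3 50.9 ang 16.7
total tool mm [-2.3 10.1 87.7] twist 0.0031
[-0.0008, 0.0034, 0.0292] 0.001
[-0.0008, 0.0034, 0.0292] 0.001
[-0.0008, 0.0034, 0.0292] 0.001
tool z [ 7.e-04 -3.e-04 -1.e+00]
```

```bash
python3 -m jog '[{"travel":[-0.002,0.006,0.03],"twist":[0,0,0.005],"hand":0},{"travel":[0,0.004,0.03],"twist":[0,0,0],"hand":0},{"travel":[0,0,0.03],"twist":[0,0,0],"hand":0},{"travel":[0,0,0.025],"twist":[0,0,0],"hand":0},{"travel":[0,0,0.013],"twist":[0,0,0],"hand":0},{"travel":[0,0,0],"twist":[0,0,0],"hand":60},{"travel":[0,0,0],"twist":[0,0,0],"hand":110},{"travel":[0,0,0],"twist":[0,0,0],"hand":110}]' 20
python3 -m jog '[{"travel":[0,0,0],"twist":[0,0,0],"hand":110},{"travel":[0,0,0],"twist":[0,0,0],"hand":110},{"travel":[0,0,0],"twist":[0,0,0],"hand":110}]' 20
```

```text
clock: 27.45
tool_pos: [0.6357, -0.2695, 0.0109]
eef_rot: [0.593, 0.805, 0.0, 0.001]
wrist_force: [0.4, -0.6, 0.3]
finger_gap: 0.813
grasp_force: 0.0
clock: 27.7
tool_pos: [0.6356, -0.2695, 0.0112]
eef_rot: [0.593, 0.805, 0.0, 0.001]
wrist_force: [-1.3, -0.4, 7.2]
finger_gap: 0.68
grasp_force: 20.0
```

```bash
python3 -m jog '[{"travel":[0,0,-0.01],"twist":[0,0,0],"hand":110},{"travel":[0,0,-0.03],"twist":[0,0,0],"hand":110},{"travel":[0,0,-0.04],"twist":[0,0,0],"hand":110},{"travel":[0,0,-0.03],"twist":[0,0,0],"hand":110},{"travel":[0,0,0],"twist":[0,0,0],"hand":110},{"travel":[0,0,0],"twist":[0,0,0],"hand":110}]' 20
python3 - <<'E'
from h import *
plan([.538,-.076,.122],-.5,8)
E
```

```text
clock: 28.2
tool_pos: [0.636, -0.2695, 0.1224]
eef_rot: [0.593, 0.805, 0.001, 0.003]
wrist_force: [-0.0, 0.0, -1.9]
finger_gap: 0.685
grasp_force: 20.0
total tool mm [213.9 -36.   -0.5] twist 0.3109
[0.0267, -0.0045, -0.0001] 0.0389
[0.0265, -0.0055, -0.0001] 0.0389
[0.0263, -0.0066, -0.0001] 0.0389
[0.026, -0.0076, -0.0001] 0.0389
[0.0257, -0.0086, -0.0001] 0.0389
[0.0254, -0.0096, -0.0001] 0.0389
[0.025, -0.0106, -0.0001] 0.0389
[0.0245, -0.0115, -0.0001] 0.0389
tool z [ 0.0048 -0.002  -1.    ]
```

```bash
python3 -m jog '[{"travel":[0.0267,-0.0045,0],"twist":[0,0,0.0389],"hand":110},{"travel":[0.0265,-0.0055,0],"twist":[0,0,0.0389],"hand":110},{"travel":[0.0263,-0.0066,0],"twist":[0,0,0.0389],"hand":110},{"travel":[0.026,-0.0076,0],"twist":[0,0,0.0389],"hand":110},{"travel":[0.0257,-0.0086,0],"twist":[0,0,0.0389],"hand":110},{"travel":[0.0254,-0.0096,0],"twist":[0,0,0.0389],"hand":110},{"travel":[0.025,-0.0106,0],"twist":[0,0,0.0389],"hand":110},{"travel":[0.0245,-0.0115,0],"twist":[0,0,0.0389],"hand":110}]' 20
python3 -m jog '[{"travel":[0,0,0],"twist":[0,0,0],"hand":110},{"travel":[0,0,0],"twist":[0,0,0],"hand":110},{"travel":[0,0,0],"twist":[0,0,0],"hand":110}]' 20
python3 - <<'E'
from rings import *
p=rings()
cv2.imwrite("pics/t4.png",p["color"])
plan([.538,-.076,.034],-.5,1)
E
```

```text
clock: 28.87
tool_pos: [0.5344, -0.0742, 0.1178]
eef_rot: [0.711, 0.703, -0.001, -0.001]
wrist_force: [0.5, 0.2, -0.7]
finger_gap: 0.686
grasp_force: 20.0
clock: 29.12
tool_pos: [0.5364, -0.0757, 0.1186]
eef_rot: [0.71, 0.704, -0.0, -0.0]
wrist_force: [0.1, -0.6, -0.9]
finger_gap: 0.68
grasp_force: 20.0
ring [275, 160, 14, 6, 43] [0.5949 0.1152]
ring [297, 160, 14, 6, 45] [0.5934 0.0536]
ring [268, 164, 1, 7, 7] [0.5795 0.1537]
ring [275, 198, 14, 6, 75] [0.4834 0.1158]
ring [297, 198, 10, 6, 52] [0.482  0.0607]
total tool mm [ 0.1  1.2 84.8] twist -0.0001
[0.0001, 0.0012, 0.0848] -0.0001
tool z [-2.e-04 -1.e-04 -1.e+00]
```

```bash
python3 -m jog '[{"travel":[0,0.001,0.03],"twist":[0,0,0],"hand":110},{"travel":[0,0,0.03],"twist":[0,0,0],"hand":110},{"travel":[0,0,0.02],"twist":[0,0,0],"hand":110},{"travel":[0,0,0.005],"twist":[0,0,0],"hand":110},{"travel":[0,0,0],"twist":[0,0,0],"hand":110},{"travel":[0,0,0.003],"twist":[0,0,0],"hand":110},{"travel":[0,0,0],"twist":[0,0,0],"hand":110},{"travel":[0,0,0],"twist":[0,0,0],"hand":110}]' 20
```

```text
clock: 29.83
tool_pos: [0.5384, -0.0759, 0.0323]
eef_rot: [0.71, 0.704, 0.001, 0.001]
wrist_force: [0.3, -0.2, -0.5]
finger_gap: 0.679
grasp_force: 20.0
```

```bash
python3 -m jog '[{"travel":[0,0,0.003],"twist":[0,0,0],"hand":110},{"travel":[0,0,0.002],"twist":[0,0,0],"hand":110},{"travel":[0,0,0],"twist":[0,0,0],"hand":110},{"travel":[0.005,0,0],"twist":[0,0,0],"hand":110},{"travel":[0.005,0,0],"twist":[0,0,0],"hand":110},{"travel":[0.004,0,0],"twist":[0,0,0],"hand":110},{"travel":[0.003,0,0],"twist":[0,0,0],"hand":110},{"travel":[0.003,0,0],"twist":[0,0,0],"hand":110}]' 20
python3 -m jog '[{"travel":[0.003,0,0],"twist":[0,0,0],"hand":110},{"travel":[0.003,0,0],"twist":[0,0,0],"hand":110},{"travel":[0.003,0,0],"twist":[0,0,0],"hand":110},{"travel":[0.003,0,0],"twist":[0,0,0],"hand":110},{"travel":[0.003,0,0],"twist":[0,0,0],"hand":110},{"travel":[0.003,0,0],"twist":[0,0,0],"hand":110},{"travel":[0.003,0,0],"twist":[0,0,0],"hand":110},{"travel":[0.003,0,0],"twist":[0,0,0],"hand":110}]' 20
python3 - <<'E'
from rings import *
p=rings();cv2.imwrite("pics/t5.png",p["color"])
s=robot.sense();print(s["tool_pos"],s["wrist_force"],yaw(s))
E
```

```text
clock: 30.5
tool_pos: [0.5377, -0.055, 0.0262]
eef_rot: [0.71, 0.704, -0.0, 0.0]
wrist_force: [0.2, -0.3, -0.8]
finger_gap: 0.683
grasp_force: 20.0
clock: 31.17
tool_pos: [0.5379, -0.0313, 0.0262]
eef_rot: [0.71, 0.704, 0.0, 0.0]
wrist_force: [-0.7, -0.2, -0.2]
finger_gap: 0.682
grasp_force: 20.0
[ 0.53790835 -0.03088985  0.02621409] [-0.28103544  1.64308863  0.13051489] -0.5140840871560615
```

```bash
python3 -m jog '[{"travel":[0.003,0,0],"twist":[0,0,0],"hand":110},{"travel":[0.003,0,0],"twist":[0,0,0],"hand":110},{"travel":[0.003,0,0],"twist":[0,0,0],"hand":110},{"travel":[0.003,0,0],"twist":[0,0,0],"hand":110},{"travel":[0.003,0,0],"twist":[0,0,0],"hand":110},{"travel":[0.003,0,0],"twist":[0,0,0],"hand":110},{"travel":[0,0,0],"twist":[0,0,0],"hand":110}]' 20
python3 -m jog '[{"travel":[0.002,0,0],"twist":[0,0,0],"hand":110},{"travel":[0.002,0,0],"twist":[0,0,0],"hand":110},{"travel":[0,0,0],"twist":[0,0,0],"hand":110}]' 20
```

```text
clock: 31.8
tool_pos: [0.5381, -0.013, 0.0262]
eef_rot: [0.71, 0.704, 0.0, -0.0]
wrist_force: [-0.6, 0.7, 0.3]
finger_gap: 0.683
grasp_force: 20.0
clock: 32.05
tool_pos: [0.5382, -0.0093, 0.0262]
eef_rot: [0.71, 0.704, 0.0, 0.0]
wrist_force: [-0.1, 0.8, 1.2]
finger_gap: 0.68
grasp_force: 20.0
```

```bash
for i in 1 2; do python3 -m jog '[{"travel":[0.001,0,0],"twist":[0,0,0],"hand":110},{"travel":[0.001,0,0],"twist":[0,0,0],"hand":110},{"travel":[0,0,0],"twist":[0,0,0],"hand":110}]' 20 | grep -E "tool|force"; done
```

```text
tool_pos: [0.5381, -0.0075, 0.0262]
wrist_force: [1.0, 0.7, -0.2]
grasp_force: 20.0
tool_pos: [0.5381, -0.0055, 0.0262]
wrist_force: [-0.4, -0.8, 0.8]
grasp_force: 20.0
```

```bash
for i in 1 2 3; do python3 -m jog '[{"travel":[0.001,0,0],"twist":[0,0,0],"hand":110},{"travel":[0,0,0],"twist":[0,0,0],"hand":110}]' 20 | grep -E "tool|wrist"; done
```

```text
tool_pos: [0.5382, -0.0048, 0.0262]
wrist_force: [-0.2, -3.9, 0.3]
tool_pos: [0.5382, -0.0047, 0.0262]
wrist_force: [-0.1, -9.7, 0.6]
tool_pos: [0.5382, -0.0046, 0.0262]
wrist_force: [-0.5, -16.7, 0.8]
```

```bash
python3 -m jog '[{"travel":[-0.001,0,0.0005],"twist":[0,0,0],"hand":110},{"travel":[-0.0006,0,0.0005],"twist":[0,0,0],"hand":110},{"travel":[0,0,0],"twist":[0,0,0],"hand":110},{"travel":[0,0,0],"twist":[0,0,0],"hand":110}]' 20
```

```text
clock: 33.38
tool_pos: [0.5382, -0.0047, 0.0261]
eef_rot: [0.71, 0.704, -0.0, 0.0]
wrist_force: [-3.2, -5.2, 11.9]
finger_gap: 0.682
grasp_force: 20.0
```

Chock is seated on the board and pressing lightly on the row. Releasing.

```bash
python3 -m jog '[{"travel":[0,0,0],"twist":[0,0,0],"hand":100},{"travel":[0,0,0],"twist":[0,0,0],"hand":70},{"travel":[0,0,0],"twist":[0,0,0],"hand":30},{"travel":[0,0,0],"twist":[0,0,0],"hand":15},{"travel":[0,0,-0.005],"twist":[0,0,0],"hand":15},{"travel":[0,0,-0.02],"twist":[0,0,0],"hand":15},{"travel":[0,0,-0.03],"twist":[0,0,0],"hand":15},{"travel":[0,0,-0.04],"twist":[0,0,0],"hand":15}]'
python3 -m jog '[{"travel":[-0.02,0,-0.04],"twist":[0,0,0],"hand":0},{"travel":[-0.035,0,-0.02],"twist":[0,0,0],"hand":0},{"travel":[-0.035,0,0],"twist":[0,0,0],"hand":0},{"travel":[-0.035,0,0],"twist":[0,0,0],"hand":0},{"travel":[-0.035,0,0],"twist":[0,0,0],"hand":0},{"travel":[-0.035,0,0],"twist":[0,0,0],"hand":0},{"travel":[-0.02,0,0],"twist":[0,0,0],"hand":0},{"travel":[0,0,0],"twist":[0,0,0],"hand":0}]'
python3 - <<'E'
from rings import *
p=rings();c=p["color"]
for nm,z in(("grip_a_mid",.035),("chock_mid",.035),("plate_grip",.029),("glass",0)):
    for q in imaging.mark_of(p,nm)[:4]: print(nm,round(q["conf"],2),np.round(q["pixel"],1),at(p,q["pixel"],z)[:2].round(4))
p=rings("side")
for nm,z in(("grip_a_mid",.035),("chock_mid",.035)):
    for q in imaging.mark_of(p,nm)[:4]: print(nm,round(q["conf"],2),at(p,q["pixel"],z)[:2].round(4))
V=cv2.cvtColor(c,cv2.COLOR_BGR2HSV)
for ch in(1,2): print("\n".join(" ".join(f"{v//10:2d}" for v in r) for r in V[168:194:3,268:345:2,ch]),"\n")
E
```

```text
clock: 34.05
tool_pos: [0.5361, -0.0039, 0.1192]
eef_rot: [0.71, 0.704, -0.002, -0.002]
wrist_force: [1.2, 0.4, 0.2]
finger_gap: 0.946
grasp_force: 0.0
clock: 34.72
tool_pos: [0.5362, -0.2213, 0.1778]
eef_rot: [0.712, 0.703, -0.0, 0.001]
wrist_force: [-0.7, 0.1, -0.1]
finger_gap: 0.999
grasp_force: 0.0
ring [274, 158, 42, 7, 139] [0.5959 0.0765]
ring [268, 164, 1, 7, 7] [0.5795 0.1537]
ring [273, 197, 43, 7, 223] [0.4835 0.0821]
ring [362, 203, 1, 6, 6] [ 0.4648 -0.106 ]
grip_a_mid 0.71 [281.1 180.5] [0.5398 0.1168]
chock_mid 0.66 [325.1 180.2] [ 0.5382 -0.006 ]
glass 0.96 [230.4 152. ] [0.6375 0.2701]
ring [318, 158, 3, 3, 6] [0.5989 0.1301]
ring [290, 172, 22, 23, 129] [0.4812 0.0795]
ring [335, 174, 3, 3, 7] [0.6006 0.0387]
grip_a_mid 0.7 [ 0.4473 -0.3524]
grip_a_mid 0.6 [0.5262 0.1025]
chock_mid 0.85 [ 0.5305 -0.0154]
14 11 10 13 13 12 13 13 13 12 13 13 13 13 13 13 12 12 12 13 12 12 12 12 10  9  9 11 11 11 11  9 10  9 10  9  9 10 10
14 11 11 13 12 13 13 13 12 12 13 13 13 13 13 13 12 13 13 13 12 12 12 13 12 10  9 11 11 11 11 11 11  8  8  8  8  8  8
14 11 11 12 12 12 12 12 12 12 12
[... 1141 characters left out ...]
4 22 22 15 19 22 21 19 18 12 14 17 20 20 21 18 13 11 17 18 21 22 20 16 14 23 24 23 22 22 22 23 21 14 23 23 23 23 23
12 22 20 15 19 21 18 18 18 13 13 17 19 19 20 16 14 10 17 18 21 22 20 16 13 23 24 23 22 22 22 23 20 16 23 23 23 23 23
11 22 15 16 20 22 20 19 18 14 14 17 20 20 21 19 13 11 17 17 19 20 19 15 13 23 24 23 22 22 23 23 21 19 23 23 23 23 23
15 22 15 16 20 22 21 19 18 13 12 17 20 20 21 19 13 11 17 17 20 21 19 16 12 23 24 23 22 22 23 23 21 13 23 23 23 23 23
15 22 13 15 20 19 20 18 17 13 13 17 19 20 20 18 13 11 17 18 21 22 20 17 11 22 24  9  9  8  9 20 18 16 23 23 23 23 23
15 22 13 17 19 19 20 18 17 13 14 18 19 20 20 19 13  9 17 17 20 22 17 16  6 11 12 12 13 13 12 12 11 24 23 23 23 23 23
```

```bash
python3 -c "
from plant import robot
print(robot.finish_job())"
```

```text
the job is handed in; nothing more can be done
None
```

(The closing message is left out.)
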